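# Refit the splined drive gear on an inclined rotary feedthrough and bring it to zero

## Robot

A 6-joint arm with a two-finger parallel gripper is mounted at the origin on a cart in front of the work surface, level with it; the furniture and walls round the work are solid. World frame = base frame: x ahead of the robot, y to its left, z up, the work surface at z = 0. Lengths are in mm, angles in rad, forces in N, time in s.
With the tool pointing down it reaches from about 350 to 975 mm from the base axis. Payload 7.1 kg.
Tool frame: the origin (TCP) lies on the mounting face of the last link; the fingertips stand 182 mm ahead of it and the grasp point (between the pads) lies 163 mm ahead of it (ctrl.finger_overhang is the distance from the TCP to the fingertips, in mm); z points along the fingers, y is the direction in which the jaws open and shut (so a half turn about z gives the same grasp; the last joint's range is limited). The gripper opens to 88 mm and grips with 3 to 60 N. Pads are 20 mm wide; open, the fingers measure 115 mm over their backs; the gripper's body (75 mm by 178 mm) begins 61 mm behind the grasp point.
Start: joints at [-1.332, 0.423, 1.63, -0, 1.089, -0.019], TCP at [159.365, -604.325, 404.675] pointing down, gripper open.
Joint ranges: [-3, 3], [-0.9, 2.11], [0.09, 2.58], [-1.31, 4.45], [0.11, 2.69], [-2.54, 2.54]. Speed limits (rad/s): [2.39, 2.39, 3.01, 3.14, 3.14, 3.14].

## Interface

Orientations are given as a rotation vector (axis times angle).
In Python, from workcell import ctrl, viewer, recognise gives the robot as it stands.
- The arm moves only by the shell command python3 -m handwheel 'ROWS'. ROWS is JSON, a list of rows, each an object of numbers: "gripper": the closure, from 0 (fully open) to 1 (shut); "tx", "ty", "tz": the shift along the tool's x, y, z in m; "rx", "ry", "rz": the turn, a rotation vector about the tool's x, y, z in degrees. In form: [{"gripper": .., "tx": .., "ty": .., "tz": .., "rx": .., "ry": .., "rz": ..}, ...]. A call has 1 to 8 rows; each row shifts and turns the commanded pose from where the row before left it, along the tool's axes as they then stand; what a row does not reach is not made up. A row lasts 1/8 s, in which the tool goes at most 62.5 mm and 10.7 degrees, less where a joint would pass 70% of its speed; a pose out of reach is approached as far as the arm can. A call with a gripper value outside its range is refused whole. The fingers move at their own pace and stop on an object; the grip force is fixed at half the most. Time passes only in rows, so rows that do not move let the fingers close. It gives the time, the measured TCP pose, the force and the opening at its end, in the units of the state.
- ctrl.get_obs(): the state, without advancing time (a new reading comes with each control period).
- viewer.get_image(name): name is "side" or "top" or "wrist"; returns a dict with "image" (384x512x3 uint8, red, green, blue), "range_z" (384x512 float32, mm along the optical axis (not along the pixel's ray), 0 where there is no reading), "vfov" (degrees; the focal length in pixels is half the picture's height over the tangent of half this angle, whatever the lens; pixels are square), "cx", "cy" (the principal point, pixels), "extrinsics" (4x4, takes a point from world to camera coordinates); the wrist camera has in their place "T_tool_cam" (4x4, takes a point from camera to tool coordinates, whose origin is the TCP and whose axes are the flange's). Camera axes: x right, y up, looking along -z (the intrinsics and any distortion apply to the point x, -y, -z); pixel columns grow to the right and rows downward; lengths in mm; the calibration is good to about 2 mm. A picture is of the moment at which its call begins: read the wrist's pose just before it.
- ctrl.close_job(): hands the job in, once; it reports no verdict.
Trained networks look in a picture, given as the dict that the camera call returned (one of the last four; its "shot" number tells which), for a name from the list of things; names that differ only in an ending like _2 or _b are one class to them, and where a whole thing is asked for, a point or a joint stands for the part that bears it (a point fixed in the world has none). Each returns a list of dicts, best first, with "p" (0 to 1); they miss things now and then, are a little off and sometimes report something else, mostly with a low value. They report only what shows in the picture. A call takes as long as a camera call.
- recognise(picture, name): "xy" ([column, row] as shares, 0 to 1, of the picture: columns of its width, rows of its height, amid what is visible of it).
The state is a dict: "t": time; "qpos": joint angles; "qvel": joint speeds; "joint_torque": joint torques, N m; "ee_pos": TCP position; "orientation": TCP orientation; "ft_force": force on the tool from outside, world axes, zero at the start; "moment": the same for the moment, N m; "width": finger opening in mm.
Only numpy, scipy, OpenCV 4.12 (cv2) and the standard library are available. Lean on these libraries where they do the work, as an engineer would, in place of code of your own. Each camera call takes 0.05 s, during which the arm holds its last target.

## Task

Take the brass gear from the top of the controller and slide it, boss outwards, onto the splined shaft that leans out of the small vacuum chamber: turn it until its wide groove finds the wide master spline, let it go fully home against the shoulder, and do not force it. Then turn the shaft by the gear until the red mark stands at the white pointer, and let go. Leave the steel gear and everything else where it lies.

Things in the scene. Friction and masses are not known exactly. Their poses are not given: they have to be found in the camera images.
- brass_gear: brass spur gear, 0.13 to 0.25 kg. Origin: centre of its flat underside; z up the bore and out of the boss; x to its 15 mm wide master groove. Toothed disc 72 mm across, z 0 to 10 mm; then a plain round boss 42 mm across up to z = 34 mm, to be gripped anywhere round it. Starts flat on the controller, boss up, its red line (at +x) facing the robot or up to 90 degrees round towards -y.
- gear_bore (a point): centre of the brass gear's bore at the boss end, 34 mm up its axis; axes as the gear's. The bore goes right through, with five grooves 72 degrees apart, reaching 16.5 mm from the axis: the master groove at +x is 15 mm wide and marked by a red line on disc and boss, the other four are 8 mm wide. The lands between them come in to 13 mm from the axis.
- steel_gear: dark steel gear of the same outer size with another, smaller bore; it lies beside the brass one (in either place) and is left alone. Origin at the centre of its underside.
- shaft_seat (a point): centre of the shoulder face the gear must sit on, about 0.20 m above the table; turns with the steel shaft. z: out along the shaft, 27 degrees from vertical, leaning roughly to the robot's left (+y); x: to the master spline. Fully home, the gear's origin lies here, its z on this z and its x on this x, with about 6 degrees of play; turned wrong it stops some 26 mm short.
- shaft_nose (a point): tip of the shaft on its axis, 36 mm above the shoulder face; axes as shaft_seat. Back from the tip: round pilot nose, 14 mm across widening to 22.8 mm in 5 mm, plain for 5 mm; then 26 mm of splines (first 3 mm bevelled) down to the shoulder. Five splines 72 degrees apart reach 15 mm from the axis: master (red line, +x) 12 mm wide, the others 5 mm; core radius 11.4 mm.
- drive_shaft (a joint): angle of the splined shaft (rad), positive counter-clockwise seen from its tip (about shaft_seat's z); 0 = master spline and red marks at the white pointer. Starts between 0.5 and 1.4, turns stiffly (0.15 N m), stays where it is left; range -2.4 to 2.4.
- zero_pointer (a point): tip of the fixed white zero pointer, 46 mm from the shaft's axis on the side of the chamber's window (towards the robot) and 6 mm above the shoulder face, so just outside the gear's teeth and lower than the seated gear's disc.
- chamber: small stainless vacuum chamber, fixed. Origin at the centre of its round foot (132 mm across) on the table, z up; window at its -x; its inclined port leans to its +y. Its flat lid is at z = 112 mm. The feedthrough housing below the shaft is 58 mm across.
- drive_box: light grey motor controller, fixed, 160 x 240 x 140 mm, long side along its y, with a black rubber mat as its top (z = 140 mm) on which the two gears lie. Origin at the centre of its underside; x points away from the robot.
- bellows: white corrugated hose, 70 mm thick, fixed, across the table between robot and work, 0.55 to 0.65 m up; with the tube line at its left end it runs at x 0.28 to 0.40 m from y = 0.8 to 0, then bends down to the blue pump at x 0.48, y -0.14. Reach over it: the hand crosses above it and comes down behind it. The origin of this entry has no meaning.
- spanner: adjustable spanner, 158 mm long, lying on the table; bystander (like all below: may not be moved over 30 mm)
- hex_key: small L-shaped hex key, bystander
- grease_tube: white tube of grease with a blue cap, 116 mm, bystander
- safety_glasses: black safety glasses, folded, 131 mm, bystander

How it is judged:
By the outcome, as a careful person would: the job done as asked, in the order asked, and still so for the second after the job is handed in, with the robot touching nothing.
It also fails if it takes over 61 s, if anything falls off the work surface, if the arm or the gripper's body presses on something with over 40 N, if the wrist force passes 120 N, or if a joint passes its speed limit or range.

## Working session

There is one attempt and no reset: what is moved stays moved. The work goes in short steps, Python scripts to look and compute and a shell command to move; the robot and the scene stay as the last step left them, time stands still between calls to the robot, and variables do not carry over. Pictures are saved under pics/ and viewed, and the job is handed in when it is done.

```bash
ls; mkdir -p pics; cat > h.py <<'E'
import numpy as np, cv2
from scipy.spatial.transform import Rotation as R
from workcell import ctrl, viewer, recognise
def shot(name):
    o=ctrl.get_obs(); d=viewer.get_image(name); d['obs']=o; return d
def K(d):
    h,w=d['image'].shape[:2]; f=h/2/np.tan(np.radians(d['vfov'])/2); return f,d['cx'],d['cy']
def cam2world(d):
    if 'extrinsics' in d: return np.linalg.inv(np.array(d['extrinsics']))
    T=np.eye(4);T[:3,:3]=R.from_rotvec(d['obs']['orientation']).as_matrix();T[:3,3]=d['obs']['ee_pos']
    return T@np.array(d['T_tool_cam'])
def px2w(d,u,v,z=None):
    f,cx,cy=K(d); 
    if z is None: z=d['range_z'][int(v),int(u)]
    p=np.array([(u-cx)/f*z,-(v-cy)/f*z,-z,1.]); return (cam2world(d)@p)[:3]
def ray(d,u,v):
    f,cx,cy=K(d);T=cam2world(d);r=T[:3,:3]@np.array([(u-cx)/f,-(v-cy)/f,-1.]);return T[:3,3],r
def cloud(d):
    f,cx,cy=K(d);z=d['range_z'];h,w=z.shape;v,u=np.mgrid[:h,:w]
    p=np.stack([(u-cx)/f*z,-(v-cy)/f*z,-z],-1);T=cam2world(d);p=p@T[:3,:3].T+T[:3,3];p[z<=0]=np.nan;return p
def w2px(d,p):
    f,cx,cy=K(d);q=np.linalg.inv(cam2world(d))@np.append(p,1.);return cx+f*q[0]/-q[2],cy+f*q[1]/q[2]
def save(d,n,crop=None,s=1):
    im=d['image'][...,::-1]
    if crop: u0,v0,u1,v1=crop; im=im[v0:v1,u0:u1]
    if s!=1: im=cv2.resize(im,None,fx=s,fy=s,interpolation=cv2.INTER_CUBIC)
    cv2.imwrite('pics/'+n+'.png',im)
E
python3 - <<'E'
from h import *
import pickle
o=ctrl.get_obs();print({k:np.round(v,3) for k,v in o.items()})
for n in ['side','top','wrist']:
    d=shot(n);save(d,n+'0');pickle.dump(d,open(n+'0.pkl','wb'))
    print(n,[ (k, v if np.size(v)<4 else np.round(v,3).tolist()) for k,v in d.items() if k not in('image','range_z','obs')])
    for t in ['brass_gear','gear_bore','steel_gear','shaft_seat','shaft_nose','zero_pointer','chamber','drive_box']:
        print(t,[(round(r['p'],2),np.round(np.array(r['xy'])*[512,384],1).tolist()) for r in recognise(d,t)[:2]])
E
```

```text
pics
{'t': np.float64(0.0), 'qpos': array([-1.332,  0.424,  1.631, -0.   ,  1.089, -0.019]), 'qvel': array([-0.   ,  0.001, -0.   , -0.001,  0.002,  0.   ]), 'joint_torque': array([ 1.0000e-03, -5.4462e+01, -2.7367e+01,  6.5000e-02,  2.3000e-02,
       -0.0000e+00]), 'ee_pos': array([ 159.317, -604.066,  403.893]), 'orientation': array([-3.114, -0.404,  0.   ]), 'ft_force': array([ 0.29 ,  0.583, -0.85 ]), 'moment': array([ 0.018, -0.045, -0.038]), 'width': np.float64(87.9)}
side [('vfov', 48.92407611646571), ('cx', 255.7973489838598), ('cy', 189.0319903589731), ('extrinsics', [[0.858, 0.513, 0.003, -497.836], [-0.442, 0.736, 0.512, -72.677], [0.26, -0.441, 0.859, -1068.284], [0.0, 0.0, 0.0, 1.0]]), ('shot', 1)]
brass_gear [(0.63, [307.4, 228.5])]
gear_bore [(0.96, [306.5, 227.7])]
steel_gear [(0.96, [318.4, 182.2])]
shaft_seat [(0.71, [263.7, 252.9])]
shaft_nose [(0.72, [269.9, 255.7])]
zero_pointer [(0.75, [259.5, 273.6])]
chamber [(0.7, [258.9, 290.1])]
drive_box [(0.76, [307.9, 212.0])]
top [('vfov', 49.819231875676266), ('cx', 263.15256999431216), ('cy', 207.12265779016454), ('e
[... 168 characters left out ...]
94, [250.4, 167.2]), (0.17, [215.3, 177.2])]
gear_bore [(0.78, [251.9, 167.7])]
steel_gear [(0.86, [214.5, 177.3]), (0.61, [253.1, 165.7])]
shaft_seat [(0.66, [299.3, 169.6]), (0.33, [294.2, 219.5])]
shaft_nose [(0.55, [297.8, 175.5])]
zero_pointer [(0.84, [302.7, 171.8]), (0.62, [300.9, 170.3])]
chamber [(0.6, [307.0, 180.3])]
drive_box [(0.9, [229.5, 177.3])]
wrist [('vfov', 71.36610910471582), ('cx', 257.6844666457452), ('cy', 191.62024512827443), ('T_tool_cam', [[0.0, 0.959, 0.284, 79.768], [1.0, -0.0, -0.0, 0.165], [0.0, 0.284, -0.959, 20.55], [0.0, 0.0, 0.0, 1.0]]), ('shot', 3)]
brass_gear []
gear_bore []
steel_gear []
shaft_seat []
shaft_nose []
zero_pointer []
chamber []
drive_box []
```

View pics/side0.png

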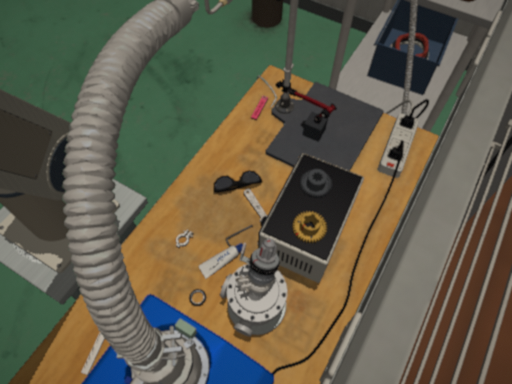

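View pics/top0.png

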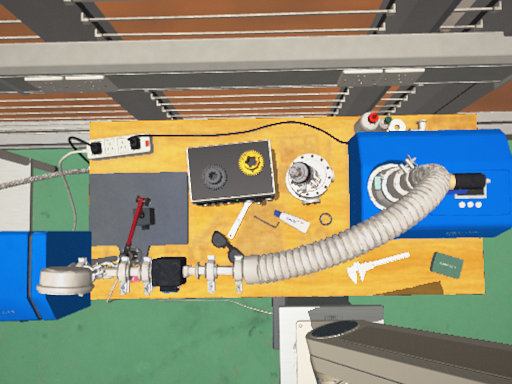

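```bash
python3 - <<'E'
from h import *
import pickle
s=pickle.load(open('side0.pkl','rb'));t=pickle.load(open('top0.pkl','rb'))
save(s,'side0c',(210,150,370,310),4);save(t,'top0c',(180,120,340,240),5)
for d,l in((s,[(307,228),(318,182),(264,253),(270,256),(259,273)]),(t,[(251,167),(215,177),(299,169),(298,175),(303,172),(230,190)])):
  for u,v in l: print(u,v,np.round(px2w(d,u,v)))
E
```

```text
307 228 [574. 213. 176.]
318 182 [544. 324. 176.]
264 253 [534. 105. 220.]
270 256 [546. 106. 217.]
259 273 [542.  74. 194.]
251 167 [560. 231. 140.]
215 177 [534. 332. 139.]
299 169 [539. 103. 221.]
298 175 [523. 106. 221.]
303 172 [532.  92. 214.]
230 190 [496. 290. 140.]
```

View crops.

View pics/side0c.png

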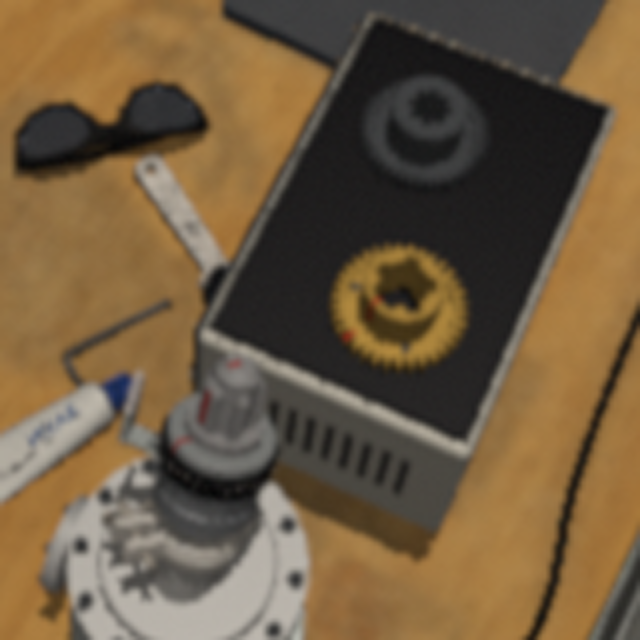

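View pics/top0c.png

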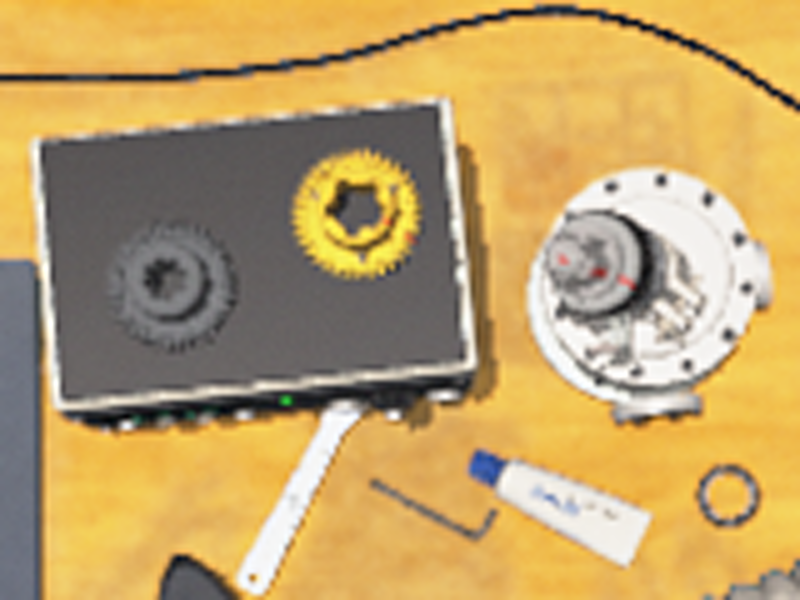

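```bash
python3 - <<'E'
from h import *
import pickle
s=pickle.load(open('side0.pkl','rb'));t=pickle.load(open('top0.pkl','rb'))
for n,d in(('side',s),('top',t)):
  c=cloud(d).reshape(-1,3);c=c[~np.isnan(c[:,0])]
  for y in range(-300,850,50):
    m=(abs(c[:,1]-y)<10)&(c[:,2]>240)&(c[:,0]>200)&(c[:,0]<800)
    if m.sum()>5:print(n,y,m.sum(),np.round(c[m].min(0)),np.round(c[m].max(0)))
# gear clouds from top & side
ct=cloud(t).reshape(-1,3)
for n,d in(('side',s),('top',t)):
  c=cloud(d).reshape(-1,3)
  for nm,x,y in(('brass',567,222),('steel',541,326)):
    m=(np.hypot(c[:,0]-x,c[:,1]-y)<45)&(c[:,2]>145)
    b=m&(c[:,2]>168)
    print(n,nm,np.round(c[m].mean(0)),np.round((c[m].min(0)+c[m].max(0))/2),m.sum(),np.round(c[m].max(0)-c[m].min(0)),np.round((c[b].min(0)+c[b].max(0))/2,1),b.sum())
E
python3 -m handwheel '[{"tz":-0.0625},{"tz":-0.0625},{"tz":-0.0625},{"tz":-0.0625},{"tz":-0.0625},{"tz":-0.0625},{"tz":-0.0625},{"tz":-0.0625}]'
python3 -c "
from h import *
o=ctrl.get_obs();print(o['qpos'].tolist() if hasattr(o['qpos'],'tolist') else o['qpos'],o['ee_pos'],o['orientation'])"
```

```text
side -200 39 [ 468. -197.  272.] [ 490. -190.  302.]
side -150 2335 [ 453. -160.  240.] [ 541. -140.  544.]
side -100 2005 [ 413. -110.  241.] [525. -90. 606.]
side -50 2226 [382. -60. 348.] [773. -40. 629.]
side 0 2122 [355. -10. 350.] [779.  10. 638.]
side 50 1680 [337.  40. 338.] [779.  60. 640.]
side 100 1398 [318.  90. 336.] [779. 110. 634.]
side 150 1160 [308. 140. 338.] [779. 160. 625.]
side 200 1091 [300. 190. 336.] [779. 210. 612.]
side 250 613 [322. 240. 339.] [779. 260. 591.]
side 300 589 [312. 290. 340.] [779. 310. 553.]
side 350 496 [322. 340. 338.] [779. 360. 525.]
side 400 442 [717. 390. 337.] [779. 410. 461.]
side 450 399 [717. 440. 339.] [779. 460. 461.]
side 500 308 [717. 490. 338.] [772. 510. 461.]
side 550 258 [304. 540. 351.] [759. 560. 460.]
side 600 495 [309. 590. 240.] [747. 610. 459.]
side 650 118 [710. 640. 359.] [736. 660. 459.]
side 700 52 [709. 690. 350.] [726. 710. 452.]
side 750 15 [717. 746. 397.] [719. 757. 420.]
top -300 874 [ 463. -310.  258.] [ 800. -290.  489.]
top -250 599 [ 462. -260.  269.] [ 778. -240.  460.]
top -200 483 [ 714. -210.  336.] [
[... 832 characters left out ...]
90. 346.] [778. 710. 460.]
top 750 183 [714. 740. 316.] [723. 760. 445.]
top 800 36 [715. 790. 329.] [719. 809. 367.]
side brass [574. 225. 158.] [573. 225. 162.] 726 [71. 82. 34.] [572.8 229.9 173.8] 199
side steel [538. 328. 160.] [537. 332. 162.] 684 [72. 74. 34.] [535.7 334.1 173.8] 225
top brass [568. 229. 156.] [568. 229. 163.] 388 [75. 69. 35.] [569.5 228.8 174.1] 97
top steel [532. 332. 158.] [541. 328. 162.] 429 [84. 83. 34.] [533.2 333.6 173.6] 146
[-1.332012404111281, 0.4230953506449595, 1.6298958105516248, -2.7678598487837578e-05, 1.0886364397413415, -0.019041411118843138] [ 159.35398193 -604.32483867  404.67961588] [-3.11549017e+00 -4.03886170e-01  4.43070146e-05]$[0]: bad value
```

```bash
python3 -m handwheel '[{"gripper":0,"tx":0,"ty":0,"tz":-0.06,"rx":0,"ry":0,"rz":0},{"gripper":0,"tx":0,"ty":0,"tz":-0.06,"rx":0,"ry":0,"rz":0},{"gripper":0,"tx":0,"ty":0,"tz":-0.06,"rx":0,"ry":0,"rz":0}]'
python3 -c "
from h import *
o=ctrl.get_obs();print(np.round(o['qpos'],4).tolist(),o['ee_pos'],o['orientation'],o['t'])"
```

```text
t: 1.72
ee_pos: [159.3, -604.1, 586.6]
orientation: [-3.115, -0.404, 0.0]
ft_force: [-0.2, -0.7, -0.2]
width: 88.1
[-1.332, 0.2768, 1.4243, -0.0, 1.4405, -0.019] [ 159.29258894 -604.08133     586.56684811] [-3.11549313e+00 -4.03767573e-01  2.82715900e-05] 1.725
```

```bash
python3 -m handwheel '[{"gripper":0,"tx":0,"ty":0,"tz":-0.06,"rx":0,"ry":0,"rz":0},{"gripper":0,"tx":0,"ty":0,"tz":-0.06,"rx":0,"ry":0,"rz":0},{"gripper":0,"tx":0,"ty":0,"tz":-0.06,"rx":0,"ry":0,"rz":0},{"gripper":0,"tx":0,"ty":0,"tz":-0.06,"rx":0,"ry":0,"rz":0},{"gripper":0,"tx":0,"ty":0,"tz":-0.06,"rx":0,"ry":0,"rz":0},{"gripper":0,"tx":0,"ty":0,"tz":-0.02,"rx":0,"ry":0,"rz":0}]'
python3 -c "
from h import *
o=ctrl.get_obs();print(np.round(o['qpos'],4).tolist(),o['ee_pos'],o['orientation'],o['t'])
A=[]
b=[]
# fit L1,L2,a,  h-L3
D=[((.4231,1.6299),624.98,404.68),((.2768,1.4243),624.73,586.57),(o['qpos'][1:3],np.hypot(*o['ee_pos'][:2]),o['ee_pos'][2])]
for q,r,z in D:
  s=q[0]+q[1]
  A+=[[np.sin(q[0]),np.sin(s),np.cos(s),1,0],[np.cos(q[0]),np.cos(s),-np.sin(s),0,1]];b+=[r,z]
print(np.linalg.lstsq(np.array(A),b,rcond=None))
T=R.from_rotvec(o['orientation']).as_matrix();print(T.round(3))
"
```

```text
t: 2.48
ee_pos: [159.0, -602.7, 909.2]
orientation: [3.109, 0.403, 0.001]
ft_force: [-0.4, -0.1, -1.0]
width: 88.0
[-1.332, 0.3036, 0.7178, 0.0, 2.1137, -0.019] [ 158.99080396 -602.7055204   909.20655365] [3.10908573e+00 4.03048239e-01 1.12630053e-03] 2.475
(array([ 5.65652714e+02,  4.84743802e+02,  7.86288741e+01, -2.73328509e-01,
        1.83374893e+02]), array([0.00077645]), np.int32(5), array([2.94426431, 2.39400748, 0.57214554, 0.51839   , 0.06290592]))
[[ 0.967  0.255  0.002]
 [ 0.255 -0.967 -0.006]
 [-0.     0.007 -1.   ]]
```

```bash
python3 -m handwheel '[{"gripper":0,"tx":0.059,"ty":-0.0028,"tz":-0.01,"rx":0,"ry":0,"rz":-5.45},{"gripper":0,"tx":0.059,"ty":-0.0028,"tz":0,"rx":0,"ry":0,"rz":-5.45},{"gripper":0,"tx":0.059,"ty":-0.0028,"tz":0,"rx":0,"ry":0,"rz":-5.45},{"gripper":0,"tx":0.059,"ty":-0.0028,"tz":0,"rx":0,"ry":0,"rz":-5.45},{"gripper":0,"tx":0.059,"ty":-0.0028,"tz":0,"rx":0,"ry":0,"rz":-5.45},{"gripper":0,"tx":0.059,"ty":-0.0028,"tz":0,"rx":0,"ry":0,"rz":-5.45},{"gripper":0,"tx":0.059,"ty":-0.0028,"tz":0,"rx":0,"ry":0,"rz":-5.45},{"gripper":0,"tx":0.059,"ty":-0.0028,"tz":0,"rx":0,"ry":0,"rz":-5.45}]'
python3 -m handwheel '[{"gripper":0,"tx":0.059,"ty":-0.0028,"tz":0,"rx":0,"ry":0,"rz":-5.45},{"gripper":0,"tx":0.059,"ty":-0.0028,"tz":0,"rx":0,"ry":0,"rz":-5.45},{"gripper":0,"tx":0.059,"ty":-0.0028,"tz":0,"rx":0,"ry":0,"rz":-5.45},{"gripper":0,"tx":0.059,"ty":-0.0028,"tz":0,"rx":0,"ry":0,"rz":-5.45},{"gripper":0,"tx":0.059,"ty":-0.0028,"tz":0,"rx":0,"ry":0,"rz":-5.45},{"gripper":0,"tx":0.059,"ty":-0.0028,"tz":0,"rx":0,"ry":0,"rz":-5.45},{"gripper":0,"tx":0.059,"ty":-0.0028,"tz":0,"rx":0,"ry":0,"rz":-5.45}]'
python3 - <<'E'
from h import *
import pickle
o=ctrl.get_obs();print(np.round(o['qpos'],4).tolist(),o['ee_pos'],o['orientation'],o['t'])
print(R.from_rotvec(o['orientation']).as_matrix().round(3))
d=shot('wrist');save(d,'w1');pickle.dump(d,open('w1.pkl','wb'))
d=shot('side');save(d,'s1');pickle.dump(d,open('s1.pkl','wb'))
E
```

```text
t: 3.48
ee_pos: [531.3, -328.0, 914.2]
orientation: [-2.74, -1.536, 0.0]
ft_force: [1.0, -1.3, -1.0]
width: 87.6
t: 4.35
ee_pos: [618.4, 68.8, 914.2]
orientation: [-2.088, -2.347, 0.001]
ft_force: [0.1, -0.3, 0.4]
width: 88.1
[0.0917, 0.3078, 0.7011, 0.0, 2.1334, -0.0252] [618.44347707  68.8276603  914.16019525] [-2.08750235e+00 -2.34711247e+00  7.83675244e-04] 4.35
[[-0.117  0.993 -0.001]
 [ 0.993  0.117 -0.   ]
 [ 0.    -0.001 -1.   ]]
```

View pics/w1.png

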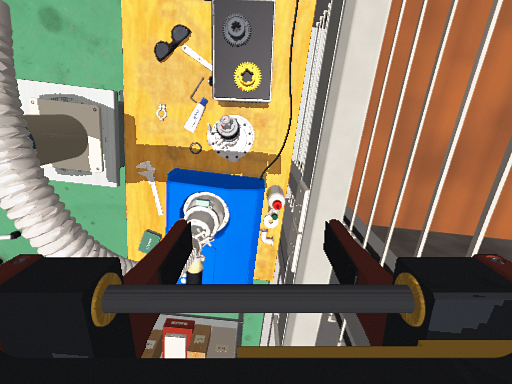

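View pics/s1.png

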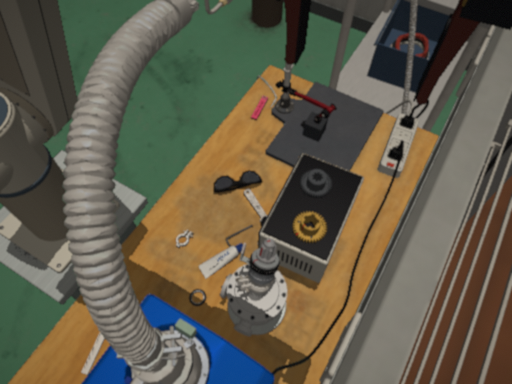

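```bash
python3 -m handwheel '[{"gripper":0,"tx":0.056,"ty":-0.0058,"tz":0,"rx":0,"ry":0,"rz":-5.2},{"gripper":0,"tx":0.056,"ty":-0.0058,"tz":0,"rx":0,"ry":0,"rz":-5.2},{"gripper":0,"tx":0.056,"ty":-0.0058,"tz":0,"rx":0,"ry":0,"rz":-5.2},{"gripper":0,"tx":0,"ty":0,"tz":0.06,"rx":0,"ry":0,"rz":0},{"gripper":0,"tx":0,"ty":0,"tz":0.06,"rx":0,"ry":0,"rz":0},{"gripper":0,"tx":0,"ty":0,"tz":0.06,"rx":0,"ry":0,"rz":0},{"gripper":0,"tx":0,"ty":0,"tz":0.06,"rx":0,"ry":0,"rz":0},{"gripper":0,"tx":0,"ty":0,"tz":0.06,"rx":0,"ry":0,"rz":0}]'
python3 - <<'E'
from h import *
import pickle
o=ctrl.get_obs();print(np.round(o['qpos'],4).tolist(),o['ee_pos'],o['orientation'],o['t'])
d=shot('wrist');save(d,'w2');pickle.dump(d,open('w2.pkl','wb'))
for t in ['brass_gear','gear_bore','shaft_seat','shaft_nose','zero_pointer']:
    for r in recognise(d,t)[:2]:
        u,v=np.array(r['xy'])*[512,384];print(t,round(r['p'],2),round(u),round(v),px2w(d,u,v).round(1))
d=shot('side');save(d,'s2');pickle.dump(d,open('s2.pkl','wb'))
E
```

```text
t: 5.45
ee_pos: [567.1, 226.5, 613.0]
orientation: [1.755, 2.605, 0.001]
ft_force: [-0.3, 0.2, -0.6]
width: 87.8
[0.3605, 0.2401, 1.4163, -0.0002, 1.4846, -0.0244] [567.05285614 226.45570176 613.04363382] [1.75523270e+00 2.60485249e+00 5.86398931e-04] 5.45
brass_gear 0.89 259 158 [569.9 231.2 140.1]
brass_gear 0.45 167 63 [343.4 317.8  27.4]
gear_bore 0.87 259 154 [564.6 241.  172.7]
gear_bore 0.71 213 230 [541.6 122.6 236. ]
shaft_seat 0.63 210 229 [536.4 122.8 234.6]
shaft_nose 0.83 211 230 [537.6 121.9 235.4]
shaft_nose 0.59 166 61 [ 3.308e+02  3.219e+02 -1.000e-01]
zero_pointer 0.7 217 215 [538.3 126.3 186.6]
zero_pointer 0.61 210 231 [536.9 120.8 237. ]
```

View pics/w2.png

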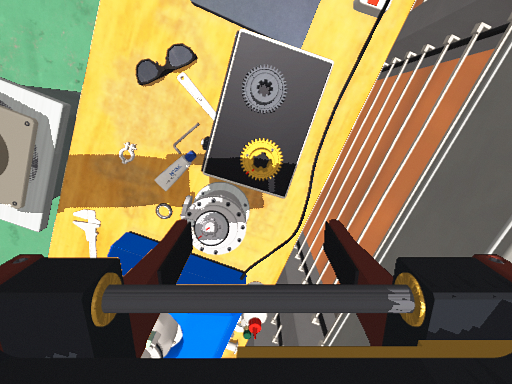

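View pics/s2.png

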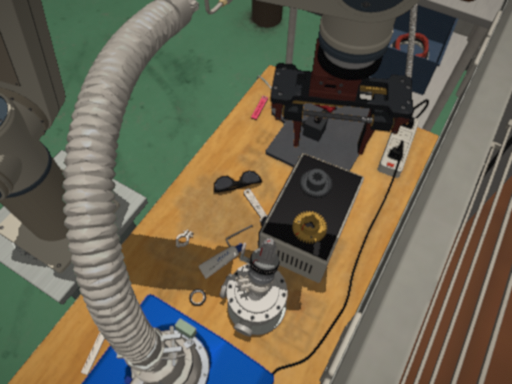

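```bash
python3 - <<'E'
from h import *
import pickle
d=pickle.load(open('w2.pkl','rb'))
save(d,'w2c',(175,130,300,260),6)
c=cloud(d)
P=c.reshape(-1,3)
def circ(p):
    A=np.c_[2*p[:,:2],np.ones(len(p))];s=np.linalg.lstsq(A,(p[:,:2]**2).sum(1),rcond=None)[0];return s[:2],np.sqrt(s[2]+s[0]**2+s[1]**2)
m=(np.hypot(P[:,0]-569,P[:,1]-229)<45)&(P[:,2]>145)
print(np.percentile(P[m][:,2],[5,50,95]))
lo=m&(P[:,2]<156);hi=m&(P[:,2]>170)
for k in(lo,hi):
    q=P[k];print(k.sum(),(q.min(0)+q.max(0))/2,q.max(0)-q.min(0))
    print(cv2.minEnclosingCircle(q[:,:2].astype(np.float32)))
E
```

```text
[433.91531931 536.97554078 549.13945275]
719 [572.57017562 231.54485866 150.42777845] [70.8740383  71.04417332 10.68277112]
((572.8382568359375, 231.2729949951172), 35.95040512084961)
21474 [568.82711387 237.27811439 360.68641393] [ 89.25615731  60.45804141 381.2871218 ]
((568.9959716796875, 229.0086669921875), 44.99867630004883)
```

View pics/w2c.png

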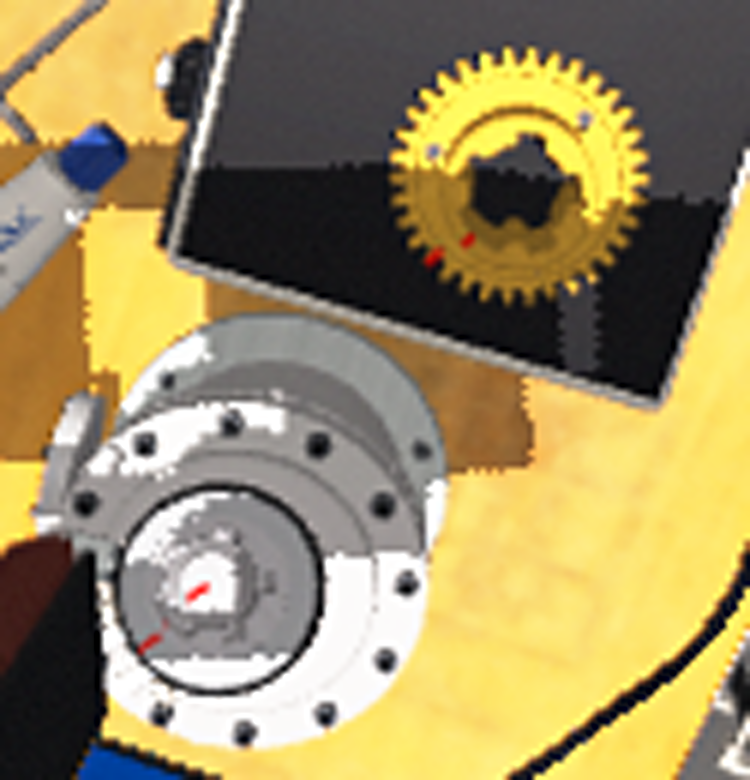

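```bash
python3 - <<'E'
from h import *
import pickle
d=pickle.load(open('w2.pkl','rb'))
c=cloud(d);P=c.reshape(-1,3)
m=(np.hypot(P[:,0]-571,P[:,1]-230)<26)&(P[:,2]>168)&(P[:,2]<190);q=P[m]
print('boss',m.sum(),(q.min(0)+q.max(0))/2,q.max(0)-q.min(0),cv2.minEnclosingCircle(q[:,:2].astype(np.float32)),np.median(q[:,2]))
im=d['image'].astype(int)
red=(im[...,0]>150)&(im[...,1]<90)&(im[...,2]<90)
n,lab,st,cen=cv2.connectedComponentsWithStats(red.astype(np.uint8))
for i in range(1,n):
    if st[i,4]>=2 and 170<cen[i][0]<300 and 130<cen[i][1]<260:
        w=np.nanmean(c[lab==i],0);print(cen[i].round(1),st[i,4],w.round(1))
# plane: pixels around housing face
vv,uu=np.mgrid[:384,:512]
cc=(175+220/6,130+590/6)
rr=np.hypot(uu-cc[0],vv-cc[1])
k=(rr<16)
Q=c[k];
h=Q[~np.isnan(Q[:,0])]
a=np.array([0,np.sin(np.radians(27)),np.cos(np.radians(27))])
print(np.histogram(h@a,bins=20))
# ransac plane
best=0;rng=np.random.default_rng(0)
for _ in range(3000):
    p=h[rng.choice(len(h),3,False)];nn=np.cross(p[1]-p[0],p[2]-p[0]);l=np.linalg.norm(nn)
    if l<50: continue
    nn/=l; nn*=np.sign(nn[2]); 
    if nn@a<.95: continue
    inl=abs((h-p[0])@nn)<1.0
    if inl.sum()>best: best=inl.sum();bi=inl
p=h[bi];c0=p.mean(0);u,s,vt=np.linalg.svd(p-c0);nn=vt[2]*np.sign(vt[2][2]);print('plane',best,len(h),c0,nn,np.degrees(np.arccos(nn[2])),np.degrees(np.arctan2(nn[1],nn[0])))
E
```

```text
boss 288 [573.07802878 231.45502951 171.92769048] [41.55078264 41.71234976  7.78542117] ((572.7513427734375, 231.27023315429688), 21.111801147460938) 173.07871290397628
[252.4 169.8] 5 [564.9 214.4 173.2]
[247.2 171.8] 5 [559.5 203.1 149.6]
[207.  228.7] 3 [532.3 121.8 236.3]
[199.3 236.8] 6 [524.9  88.3 205.1]
(array([ 14,  32, 239,  66,  57, 142,   5,   1,   1,   0,   1,   2,   2,
         5,  18,  31,   3,  40,  59,  84]), array([216.46277291, 218.99302668, 221.52328045, 224.05353422,
       226.58378799, 229.11404177, 231.64429554, 234.17454931,
       236.70480308, 239.23505685, 241.76531062, 244.2955644 ,
       246.82581817, 249.35607194, 251.88632571, 254.41657948,
       256.94683326, 259.47708703, 262.0073408 , 264.53759457,
       267.06784834]))
plane 247 802 [540.36678111 104.62205202 197.18799937] [-0.04297538  0.45252576  0.89071519] 27.0367441446798 95.42498505620632
```

```bash
python3 - <<'E'
from h import *
import pickle
n=np.array([-.043,.4525,.8907]);n/=np.linalg.norm(n)
for f in('w2.pkl','side0.pkl','top0.pkl'):
  d=pickle.load(open(f,'rb'))
  P=cloud(d).reshape(-1,3);P=P[(np.linalg.norm(P-[538,105,215],axis=1)<60)]
  e1=np.cross(np.cross(n,[-1,0,0]),n);e1/=np.linalg.norm(e1);e2=np.cross(n,e1)  # e1 toward pointer
  o=np.array([537,121.8,236.]); h=(P-o)@n+36; x=(P-o)@e1;y=(P-o)@e2
  print(f,len(P)); hist,ed=np.histogram(h,bins=np.arange(-20,40,1));print(dict(zip(ed[:-1].astype(int).tolist(),hist.tolist())))
  for lo,hi in((34.5,38),(26,31.5),(6,25),(-1.5,1.5),(-9,-5)):
    k=(h>lo)&(h<hi)&(np.hypot(x,y)<40)
    if k.sum()>4:
      q=np.c_[x[k],y[k]].astype(np.float32);print(lo,hi,k.sum(),cv2.minEnclosingCircle(q),'ext',q.min(0),q.max(0),'h',h[k].mean())
E
```

```text
w2.pkl 1036
{-20: 0, -19: 0, -18: 1, -17: 2, -16: 6, -15: 13, -14: 34, -13: 61, -12: 23, -11: 5, -10: 5, -9: 19, -8: 113, -7: 168, -6: 86, -5: 16, -4: 3, -3: 2, -2: 21, -1: 66, 0: 82, 1: 29, 2: 3, 3: 1, 4: 0, 5: 1, 6: 0, 7: 0, 8: 1, 9: 0, 10: 0, 11: 0, 12: 0, 13: 0, 14: 2, 15: 1, 16: 0, 17: 1, 18: 1, 19: 0, 20: 1, 21: 2, 22: 2, 23: 9, 24: 9, 25: 18, 26: 10, 27: 4, 28: 0, 29: 2, 30: 4, 31: 24, 32: 16, 33: 24, 34: 31, 35: 38, 36: 39, 37: 7, 38: 0}
34.5 38 102 ((1.7634307146072388, -3.3718104362487793), 9.377900123596191) ext [ -5.1237817 -12.29716  ] [10.492064   5.9730024] h 35.84111002891167
26 31.5 32 ((2.7067654132843018, -4.190019607543945), 13.465370178222656) ext [ -8.9742155 -17.654976 ] [15.141379  7.993751] h 29.112440852048664
6 25 29 ((2.2712152004241943, -4.137915134429932), 14.950287818908691) ext [-12.09618  -18.827332] [16.559664  10.2777815] h 21.670020596343978
-1.5 1.5 183 ((2.4717986583709717, -3.8771862983703613), 18.801101684570312) ext [-16.14006 -22.51923] [20.69155  14.339708] h 0.15070814273070693
-9 -5 384 ((2.317206621170044, -4.104287147521973), 26.35278129
[... 1712 characters left out ...]
.406768798828125, -0.6640118360519409), 9.355955123901367) ext [-2.6932359 -9.09313  ] [15.506773  8.017895] h 35.96863180969242
26 31.5 16 ((4.112063407897949, 3.33662748336792), 11.227916717529297) ext [-5.6553974 -4.852766 ] [15.315333 12.059367] h 28.729083608517954
6 25 42 ((5.837840557098389, -0.2203301042318344), 14.640471458435059) ext [-7.550212 -7.753145] [19.502972 13.66443 ] h 17.133084129374446
-1.5 1.5 30 ((6.035777568817139, -1.1839449405670166), 18.23883819580078) ext [-11.372338  -8.523468] [22.732574 15.528381] h -0.13806532467518623
-9 -5 96 ((6.139152526855469, -1.0781930685043335), 27.226993560791016) ext [-19.911657 -27.291187] [33.36596  24.219482] h -7.015659431038805
```

```bash
python3 -m handwheel '[{"gripper":0,"tx":0.002,"ty":0.007,"tz":0.05,"rx":0,"ry":0,"rz":0},{"gripper":0,"tx":0,"ty":0,"tz":0.05,"rx":0,"ry":0,"rz":0},{"gripper":0,"tx":0,"ty":0,"tz":0.04,"rx":0,"ry":0,"rz":0}]'
python3 - <<'E'
from h import *
import pickle
o=ctrl.get_obs();print(np.round(o['qpos'],4).tolist(),o['ee_pos'],o['orientation'],o['t'])
d=shot('wrist');save(d,'w3');pickle.dump(d,open('w3.pkl','wb'))
s=shot('side');save(s,'s3');pickle.dump(s,open('s3.pkl','wb'))
c=cloud(d);P=c.reshape(-1,3)
for lo,hi in((143,155),(165,185)):
  m=(np.hypot(P[:,0]-573,P[:,1]-231)<40)&(P[:,2]>lo)&(P[:,2]<hi);q=P[m]
  print('boss',m.sum(),(q.min(0)+q.max(0))/2,q.max(0)-q.min(0),cv2.minEnclosingCircle(q[:,:2].astype(np.float32)),np.median(q[:,2]))
im=d['image'].astype(int)
red=(im[...,0]>120)&(im[...,1]<70)&(im[...,2]<70)
n,lab,st,cen=cv2.connectedComponentsWithStats(red.astype(np.uint8))
for i in range(1,n):
    if st[i,4]>=4:
        w=np.nanmean(c[lab==i],0)
        if w[1]>0: print(cen[i].round(1),st[i,4],w.round(1),np.degrees(np.arctan2(w[1]-231.3,w[0]-572.8)))
E
```

```text
t: 6.18
ee_pos: [573.6, 232.1, 475.5]
orientation: [1.753, 2.605, 0.004]
ft_force: [0.6, 0.2, -0.4]
width: 87.9
[0.3652, 0.3433, 1.5786, -0.0, 1.2164, -0.0208] [573.57300307 232.07165723 475.47778243] [1.75292021 2.60472405 0.00434343] 6.175
boss 1427 [572.74783664 231.6570607  148.97096454] [70.8552466 70.894675  11.9289384] ((572.9217529296875, 231.43495178222656), 35.91770935058594) 148.42666578601484
boss 655 [572.86307225 231.49313486 170.26065261] [41.46049097 42.09187281 10.3305242 ] ((573.1339721679688, 231.38784790039062), 21.188936233520508) 173.06163068761873
[242.2 197.9] 8 [565.1 214.6 173.3] -114.64141758374491
[234.7 199.4] 11 [559.1 201.7 149.1] -114.84597291082439
[495.7 257. ] 10 [636.  292.  376.8] 43.8375063383873
```

View pics/w3.png

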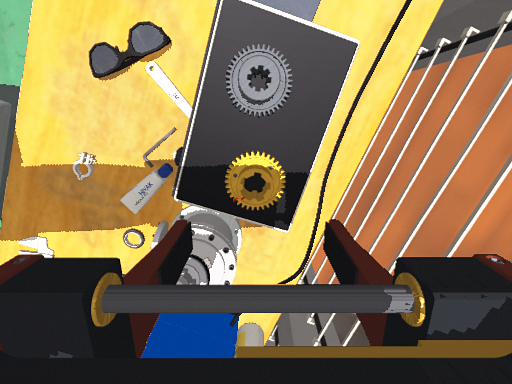

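View pics/s3.png

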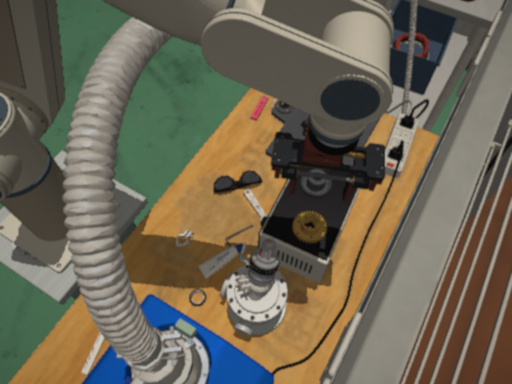

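```bash
python3 - <<'E'
from h import *
import pickle
d=pickle.load(open('s3.pkl','rb'));a=pickle.load(open('side0.pkl','rb'))
t=shot('top');pickle.dump(t,open('t3.pkl','wb'))
a2=pickle.load(open('top0.pkl','rb'))
for d,a in((d,a),(t,a2)):
  c=cloud(d);ch=(abs(d['range_z']-a['range_z'])>20)&(c[...,2]>300);P=c[ch]
  phi=.365;r=P[:,0]*np.cos(phi)+P[:,1]*np.sin(phi);l=-P[:,0]*np.sin(phi)+P[:,1]*np.cos(phi)
  for r0 in range(200,760,40):
    k=abs(r-r0)<20
    if k.sum()>3: print(r0,k.sum(),'z',np.percentile(P[k,2],[0,5,95,100]).round(),'lat',l[k].min().round(),l[k].max().round())
E
```

```text
360 254 z [594. 625. 693. 695.] lat -247.0 2.0
400 1078 z [304. 653. 695. 698.] lat -347.0 6.0
440 1734 z [364. 641. 696. 699.] lat -320.0 -30.0
480 2947 z [600. 614. 689. 696.] lat -50.0 56.0
520 4003 z [371. 413. 685. 689.] lat -50.0 57.0
560 5119 z [302. 393. 668. 676.] lat -50.0 57.0
600 5987 z [380. 419. 653. 662.] lat -52.0 65.0
640 4921 z [380. 410. 643. 648.] lat -322.0 70.0
680 1444 z [301. 329. 598. 618.] lat -314.0 57.0
720 174 z [380. 399. 458. 459.] lat -301.0 44.0
240 2736 z [826. 847. 878. 884.] lat -59.0 70.0
280 5013 z [804. 822. 848. 853.] lat -48.0 71.0
320 4127 z [616. 796. 821. 825.] lat -138.0 72.0
360 3481 z [305. 770. 795. 798.] lat -453.0 88.0
400 2814 z [303. 742. 770. 773.] lat -309.0 396.0
440 2215 z [550. 701. 743. 747.] lat -48.0 442.0
480 2170 z [568. 678. 714. 719.] lat -49.0 425.0
520 1119 z [516. 645. 689. 693.] lat -48.0 421.0
560 1652 z [323. 395. 673. 676.] lat -591.0 396.0
600 2352 z [341. 469. 658. 663.] lat -538.0 73.0
640 1302 z [385. 621. 646. 649.] lat -575.0 73.0
680 23 z [353. 403. 561. 600.] lat -578.0 -32.0
720 14 z [371. 383. 465. 477.] lat -598.0 -123.0
```

```bash
cat > kin.py <<'E'
import numpy as np
from scipy.optimize import fsolve
L1,L2,of,hz=565.65,484.74,78.63,183.37
def ik(r,z):
    f=lambda q:[L1*np.sin(q[0])+L2*np.sin(q[0]+q[1])+of*np.cos(q[0]+q[1])-r, L1*np.cos(q[0])+L2*np.cos(q[0]+q[1])-of*np.sin(q[0]+q[1])+hz-z]
    return fsolve(f,[.35,1.6])
E
python3 - <<'E'
from kin import *
# current local coords of bottom point line: at r, z bottom
q0=ik(618.8,475.5);print(q0)
def loc(q,r,z): # into forearm frame
    s=q[0]+q[1];e=np.array([L1*np.sin(q[0]),L1*np.cos(q[0])]);d=np.array([r,z])-e;u=np.array([np.sin(s),np.cos(s)]);v=np.array([np.cos(s),-np.sin(s)]);return d@u,d@v
def glob(q,a,b):
    s=q[0]+q[1];e=np.array([L1*np.sin(q[0]),L1*np.cos(q[0])]);return e+a*np.array([np.sin(s),np.cos(s)])+b*np.array([np.cos(s),-np.sin(s)])
# top surface pts; world z = rel z + h. unknown h ~ use hz+L3 guess
for h in (300,340,380):
  top=[(r,z-h) for r,z in((280,850),(320,823),(360,797),(400,771),(440,745),(480,717))]
  L=[loc(q0,*p) for p in top]
  for zt in(400,336):
    q=ik(618.8,zt);print(h,zt,q.round(3),[ (glob(q,*l)+[0,h]).round() .tolist() for l in L])
E
```

```text
[0.34370439 1.57792682]
300 400 [0.419 1.649] [[321.0, 821.0], [357.0, 788.0], [393.0, 757.0], [428.0, 725.0], [464.0, 694.0], [500.0, 660.0]]
300 336 [0.496 1.693] [[360.0, 791.0], [391.0, 754.0], [423.0, 719.0], [455.0, 683.0], [487.0, 647.0], [518.0, 610.0]]
340 400 [0.419 1.649] [[315.0, 821.0], [351.0, 789.0], [387.0, 757.0], [423.0, 726.0], [458.0, 694.0], [494.0, 661.0]]
340 336 [0.496 1.693] [[349.0, 792.0], [381.0, 756.0], [413.0, 720.0], [444.0, 684.0], [476.0, 649.0], [507.0, 611.0]]
380 400 [0.419 1.649] [[309.0, 822.0], [345.0, 789.0], [381.0, 758.0], [417.0, 726.0], [452.0, 695.0], [488.0, 661.0]]
380 336 [0.496 1.693] [[339.0, 794.0], [370.0, 757.0], [402.0, 721.0], [434.0, 686.0], [466.0, 650.0], [497.0, 613.0]]
```

```bash
python3 - <<'E'
from h import *
import pickle
t=pickle.load(open('t3.pkl','rb'));s=pickle.load(open('s3.pkl','rb'))
save(t,'t3');save(s,'s3c',(60,0,260,120),4)
E
```

```text
(no output)
```

View pics/t3.png

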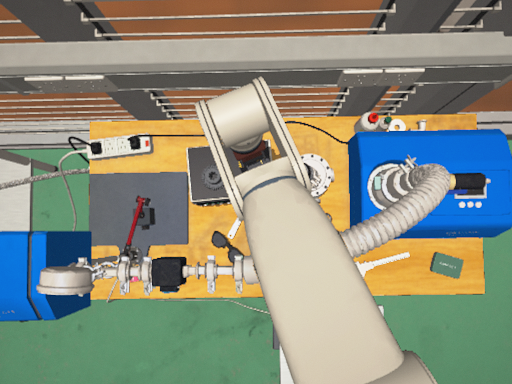

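View pics/s3c.png

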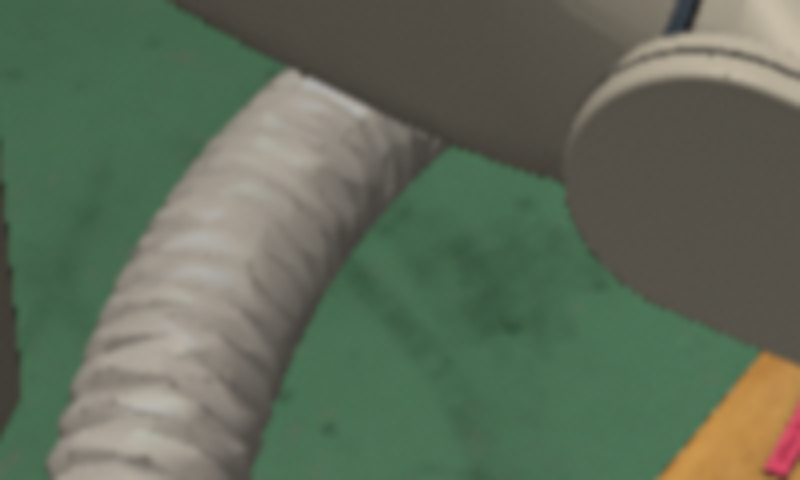

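```bash
python3 - <<'E'
from h import *
import pickle
from scipy.optimize import least_squares
phi=.3652
Q=[]
for f,g in(('s3','side0'),('t3','top0')):
  d=pickle.load(open(f+'.pkl','rb'));a=pickle.load(open(g+'.pkl','rb'))
  c=cloud(d);ch=(abs(d['range_z']-a['range_z'])>20)&(c[...,2]>500)
  if f=='s3':
    ch[:, 205:]=False
    for v in(2,10,20,30,40):
      us=np.where(ch[v,60:205])[0]+60
      if len(us): 
        u=us[0];
        for u in(us[0]+2,us[len(us)//2]): 
          p=c[v,u];print(v,u,p.round(), 'r',(p[0]*np.cos(phi)+p[1]*np.sin(phi)).round(),'l',(-p[0]*np.sin(phi)+p[1]*np.cos(phi)).round())
  P=c[ch];q=np.c_[P[:,0]*np.cos(phi)+P[:,1]*np.sin(phi),-P[:,0]*np.sin(phi)+P[:,1]*np.cos(phi),P[:,2]]
  q=q[(q[:,0]>280)&(q[:,0]<460)&(abs(q[:,1])<90)&(q[:,2]>635)]
  print(f,len(q));Q.append(q[::5])
q=np.vstack(Q)
def res(p):
    z0,th,l0,r0,k=p  # axis through (365,l0,z0), dir (cos th,0,-sin th)
    d=np.array([np.cos(th),0,-np.sin(th)]);w=q-[365,l0,z0];t=w@d
    return np.linalg.norm(w-t[:,None]*d,axis=1)-(r0+k*t)
s=least_squares(res,[730,.6,0,55,0],loss='soft_l1',f_scale=3);print(s.x,np.median(abs(res(s.x))))
E
```

```text
2 106 [350.  86. 688.] r 358.0 l -45.0
2 154 [399. 104. 695.] r 410.0 l -45.0
10 121 [363.  91. 680.] r 372.0 l -45.0
10 161 [403. 107. 685.] r 414.0 l -44.0
20 140 [378.  99. 669.] r 388.0 l -43.0
20 171 [410. 111. 674.] r 422.0 l -42.0
30 160 [395. 107. 658.] r 407.0 l -41.0
30 181 [417. 116. 661.] r 431.0 l -41.0
40 184 [413. 121. 643.] r 429.0 l -34.0
40 193 [425. 123. 647.] r 441.0 l -37.0
s3 2811
t3 14958
[ 6.98796941e+02  3.37399347e-01  1.42662684e+01  7.50182945e+01
 -2.44238026e-01] 3.1478379801070275
```

```bash
python3 - <<'E'
from h import *
import pickle
phi=.3652
d=pickle.load(open('s3.pkl','rb'));c=cloud(d)
print('cam',cam2world(d)[:3,3])
for u,v in((352,105),(330,125),(375,85),(340,140),(380,120),(225,45),(260,70),(300,100),(330,160)):
  p=c[v,u];print(u,v,p.round(),'r',(p[0]*np.cos(phi)+p[1]*np.sin(phi)).round(),'l',(-p[0]*np.sin(phi)+p[1]*np.cos(phi)).round())
# lateral profile slices from top camera: forearm
d=pickle.load(open('t3.pkl','rb'));P=cloud(d).reshape(-1,3);q=np.c_[P[:,0]*np.cos(phi)+P[:,1]*np.sin(phi),-P[:,0]*np.sin(phi)+P[:,1]*np.cos(phi),P[:,2]]
for r0 in range(240,500,30):
  k=(abs(q[:,0]-r0)<3)&(abs(q[:,1])<100)&(q[:,2]>655);s=q[k]
  out=[]
  for l in range(-60,90,10):
    m=abs(s[:,1]-l)<5
    out.append(int(s[m,2].max()) if m.any() else 0)
  print(r0,out, s[:,1].min().round(),s[:,1].max().round())
E
```

```text
cam [ 673.18725259 -162.41524875  956.44784566]
352 105 [600. 177. 593.] r 623.0 l -49.0
330 125 [575. 195. 523.] r 607.0 l -23.0
375 85 [616. 184. 627.] r 641.0 l -49.0
340 140 [592. 200. 496.] r 625.0 l -25.0
380 120 [574. 718.   0.] r 793.0 l 465.0
225 45 [464. 126. 655.] r 479.0 l -48.0
260 70 [500. 139. 627.] r 516.0 l -49.0
300 100 [544. 157. 588.] r 564.0 l -48.0
330 160 [583. 215. 423.] r 621.0 l -8.0
240 [871, 875, 877, 876, 875, 870, 865, 0, 0, 0, 0, 0, 0, 0, 0] -59.0 3.0
270 [0, 832, 841, 844, 846, 847, 846, 848, 846, 847, 846, 846, 844, 838, 0] -48.0 71.0
300 [0, 812, 821, 824, 827, 825, 826, 826, 826, 826, 826, 824, 823, 817, 0] -47.0 71.0
330 [0, 792, 802, 804, 807, 806, 806, 807, 807, 807, 806, 806, 804, 798, 0] -48.0 71.0
360 [0, 774, 784, 785, 787, 787, 788, 787, 787, 786, 787, 786, 785, 778, 0] -47.0 70.0
390 [0, 750, 764, 766, 767, 768, 767, 767, 766, 767, 766, 767, 765, 755, 0] -46.0 69.0
420 [0, 0, 738, 744, 745, 747, 748, 747, 747, 747, 746, 747, 742, 728, 0] -43.0 67.0
450 [0, 664, 710, 719, 724, 726, 728, 729, 727, 726, 724, 721, 714, 666, 0] -47.0 70.0
480 [0, 689, 689, 690, 697, 704, 705, 705, 706, 704, 701, 691, 689, 692, 0] -48.0 70.0
```

```bash
cat >> kin.py <<'E'
L3=118.;h=hz+L3
def frame(q):
    s=q[0]+q[1];e=np.array([L1*np.sin(q[0]),L1*np.cos(q[0])+h]);return e,np.array([np.sin(s),np.cos(s)]),np.array([np.cos(s),-np.sin(s)])
q0=ik(618.8,475.5);e,u,v=frame(q0)
bot=np.array([(300,712),(358,677),(388,658),(429,632)])
loc=np.c_[(bot-e)@u,(bot-e)@v]
def clear(rw,zw,c=(365,590),rad=35):
    "wrist centre r,z -> gap of forearm underside to bellows circle"
    q=ik(rw,zw-L3);e,u,v=frame(q);g=e+loc[:,:1]*u+loc[:,1:]*v
    d=g[3]-g[0];d/=np.linalg.norm(d);n=np.array([d[1],-d[0]])
    return q.round(3),g.round().tolist(),round(float((np.array(c)-g[0])@n-rad),1)
E
python3 - <<'E'
from kin import *
for z in(475,420,380,336): print(z,clear(618.8,z+L3))
import numpy as np
for a in(0,10,15,20,25,30):
  D=163+L3;print(a,clear(615+D*np.sin(np.radians(a)),173+D*np.cos(np.radians(a))))
E
python3 - <<'E'
from h import *
import pickle
# bellows slice along q1 azimuth
for f in('side0','top0'):
  P=cloud(pickle.load(open(f+'.pkl','rb'))).reshape(-1,3)
  for phi in(.30,.365,.43):
    r=P[:,0]*np.cos(phi)+P[:,1]*np.sin(phi);l=-P[:,0]*np.sin(phi)+P[:,1]*np.cos(phi)
    for lo in(-50,0,50):
      k=(abs(l-lo)<12)&(r>300)&(r<450)&(P[:,2]>540)
      if k.sum()>5:
        z=P[k,2];i=z.argmax();print(f,phi,lo,'r',r[k].min().round(),r[k].max().round(),'zmax',z.max().round(),'at r',r[k][i].round())
E
```

```text
475 (array([0.344, 1.578]), [[300.0, 712.0], [358.0, 677.0], [388.0, 658.0], [429.0, 632.0]], 34.2)
420 (array([0.397, 1.632]), [[315.0, 690.0], [368.0, 649.0], [396.0, 627.0], [434.0, 597.0]], 12.8)
380 (array([0.442, 1.664]), [[327.0, 673.0], [378.0, 628.0], [404.0, 604.0], [439.0, 571.0]], 0.7)
336 (array([0.496, 1.693]), [[343.0, 652.0], [389.0, 603.0], [413.0, 577.0], [446.0, 541.0]], -9.0)
0 (array([0.491, 1.701]), [[340.0, 653.0], [386.0, 604.0], [410.0, 578.0], [442.0, 542.0]], -10.7)
10 (array([0.561, 1.588]), [[380.0, 637.0], [429.0, 590.0], [453.0, 565.0], [488.0, 530.0]], 8.8)
15 (array([0.599, 1.532]), [[401.0, 627.0], [450.0, 580.0], [475.0, 555.0], [510.0, 522.0]], 16.0)
20 (array([0.639, 1.477]), [[421.0, 615.0], [471.0, 569.0], [497.0, 545.0], [532.0, 511.0]], 21.3)
25 (array([0.68 , 1.422]), [[441.0, 602.0], [492.0, 557.0], [518.0, 533.0], [554.0, 500.0]], 24.9)
30 (array([0.723, 1.369]), [[461.0, 587.0], [513.0, 543.0], [539.0, 519.0], [575.0, 486.0]], 26.6)
side0 0.3 -50 r 335.0 383.0 zmax 639.0 at r 362.0
side0 0.3 0 r 335.0 380.0 zmax 634.0 at r 353.0
side0 0.3 50 r 339.0 381.0 zmax 624.0 at r 357.0
side0 0.365 -50 r 332.0 378.0 zmax 637.0 at r 351.0
side0 0.365 0 r 336.0 381.0 zmax 631.0 at r 355.0
side0 0.365 50 r 344.0 390.0 zmax 619.0 at r 362.0
side0 0.43 -50 r 330.0 377.0 zmax 634.0 at r 348.0
side0 0.43 0 r 342.0 386.0 zmax 625.0 at r 358.0
side0 0.43 50 r 354.0 404.0 zmax 612.0 at r 372.0
top0 0.3 -50 r 330.0 380.0 zmax 639.0 at r 358.0
top0 0.3 0 r 329.0 377.0 zmax 634.0 at r 349.0
top0 0.3 50 r 330.0 379.0 zmax 624.0 at r 351.0
top0 0.365 -50 r 327.0 376.0 zmax 637.0 at r 344.0
top0 0.365 0 r 330.0 378.0 zmax 632.0 at r 350.0
top0 0.365 50 r 336.0 387.0 zmax 618.0 at r 355.0
top0 0.43 -50 r 324.0 375.0 zmax 635.0 at r 343.0
top0 0.43 0 r 331.0 383.0 zmax 626.0 at r 355.0
top0 0.43 50 r 342.0 400.0 zmax 613.0 at r 373.0
```

```bash
sed -i 's/^bot=.*/bot=np.array([(300,720),(358,685),(388,666),(429,640)])/' kin.py; python3 - <<'E'
from kin import *
B={.365:[(350,602),(353,597),(358,583)],.43:[(346,599),(356,590),(372,577)]}
def g(rw,zw,k): return [clear(rw,zw,c)[2] for c in B[k]]
print('grasp straight',g(615,173+281,.365))
for a in(8,12,16,20): print(a,g(615+281*np.sin(np.radians(a)),173+281*np.cos(np.radians(a)),.365))
n=np.array([-.043,.4525,.8907]);seat=np.array([536,109,202.]);G=seat+30*n
xo=np.array([1,0,0]);xo=xo-xo@n*n;xo/=np.linalg.norm(xo);yo=np.cross(n,xo)
for up in (0,26):
 for a in(0,8,12,16,20,25):
  for az in (0,25,50,-40):
   A=np.radians(a);Z=np.radians(az)
   d=np.cos(A)*n+np.sin(A)*(np.cos(Z)*xo+np.sin(Z)*yo);W=G+up*n+281*d
   if a or az==0: print(up,a,az,W.round(),np.hypot(*W[:2]).round(),np.arctan2(W[1],W[0]).round(2),g(np.hypot(*W[:2]),W[2],.43))
E
```

```text
grasp straight [-1.0, 0.1, 6.0]
8 [14.5, 15.8, 22.1]
12 [20.6, 22.1, 28.6]
16 [25.7, 27.2, 33.9]
20 [29.6, 31.2, 38.0]
0 0 0 [523. 250. 479.] 579.0 0.45 [-9.1, -10.1, -12.8]
0 8 0 [562. 249. 478.] 615.0 0.42 [7.7, 7.0, 5.0]
0 8 25 [558. 264. 470.] 617.0 0.44 [7.5, 6.7, 4.5]
0 8 50 [548. 276. 464.] 613.0 0.47 [4.6, 3.6, 1.0]
0 8 -40 [553. 227. 489.] 597.0 0.39 [1.9, 1.3, -0.6]
0 12 0 [581. 248. 476.] 632.0 0.4 [14.7, 14.2, 12.4]
0 12 25 [576. 270. 464.] 636.0 0.44 [14.3, 13.6, 11.5]
0 12 50 [560. 288. 455.] 630.0 0.47 [10.4, 9.4, 6.8]
0 12 -40 [568. 214. 492.] 607.0 0.36 [7.0, 6.6, 5.0]
0 16 0 [600. 246. 472.] 649.0 0.39 [20.7, 20.4, 18.8]
0 16 25 [593. 275. 457.] 654.0 0.43 [20.2, 19.6, 17.6]
0 16 50 [573. 299. 444.] 646.0 0.48 [15.5, 14.5, 11.8]
0 16 -40 [582. 202. 494.] 616.0 0.33 [11.6, 11.4, 10.1]
0 20 0 [619. 244. 468.] 666.0 0.38 [25.9, 25.6, 24.3]
0 20 25 [610. 280. 449.] 672.0 0.43 [25.1, 24.5, 22.6]
0 20 50 [585. 309. 433.] 662.0 0.49 [19.9, 18.9, 16.1]
0 20 -40 [597. 188. 495.] 626.0 0.31 [15.9, 15.8, 14.7]
0 25 0 [642. 240. 460.] 686.0 0.36 [31.0, 30.9, 29.7]
0 25 25 [631.
[... 616 characters left out ...]
 610.0 0.38 [14.0, 14.3, 13.6]
26 16 0 [599. 258. 495.] 653.0 0.41 [26.4, 26.7, 26.1]
26 16 25 [592. 287. 480.] 658.0 0.45 [25.4, 25.4, 24.3]
26 16 50 [572. 310. 468.] 651.0 0.5 [20.5, 20.1, 18.4]
26 16 -40 [581. 213. 517.] 619.0 0.35 [18.5, 18.9, 18.5]
26 20 0 [618. 256. 491.] 669.0 0.39 [31.1, 31.5, 31.1]
26 20 25 [609. 292. 472.] 676.0 0.45 [29.8, 29.8, 28.8]
26 20 50 [584. 321. 456.] 666.0 0.5 [24.3, 23.8, 22.0]
26 20 -40 [596. 200. 518.] 629.0 0.32 [22.5, 23.0, 22.8]
26 25 0 [641. 252. 483.] 689.0 0.37 [35.7, 36.2, 35.9]
26 25 25 [630. 296. 460.] 696.0 0.44 [33.9, 34.0, 33.0]
26 25 50 [599. 332. 440.] 685.0 0.51 [28.1, 27.6, 25.7]
26 25 -40 [614. 183. 517.] 640.0 0.29 [26.8, 27.5, 27.4]
```

```bash
cat >> kin.py <<'E'
from scipy.spatial.transform import Rotation as R
def wrist_c(q):
    s=q[1]+q[2]
    r=L1*np.sin(q[1])+L2*np.sin(s)+of*np.cos(s); z=L1*np.cos(q[1])+L2*np.cos(s)-of*np.sin(s)+h
    return np.array([r*np.cos(q[0]),r*np.sin(q[0]),z])
s4,s6,c6=1,1,np.pi/2
def fk(q):
    Rm=R.from_euler('z',q[0])*R.from_euler('y',q[1]+q[2])*R.from_euler('z',s4*q[3])*R.from_euler('y',q[4])*R.from_euler('z',s6*q[5]+c6)
    M=Rm.as_matrix();return wrist_c(q)+L3*M[:,2],M
def iksol(p,M):
    W=p-L3*M[:,2];q1=np.arctan2(W[1],W[0]);a=ik(np.hypot(W[0],W[1]),W[2]-L3)
    N=(R.from_euler('z',q1)*R.from_euler('y',a[0]+a[1])).inv()*R.from_matrix(M)
    e=N.as_euler('ZYZ') # q4,q5,q6+c6
    out=[]
    for f in((e[0],e[1],e[2]),(e[0]+np.pi,-e[1],e[2]+np.pi)):
        w=lambda x:(x+np.pi)%(2*np.pi)-np.pi
        if f[1]>0: out=[q1,a[0],a[1],w(s4*f[0]),f[1],w(s6*(f[2]-c6))]
    return np.array(out)
E
python3 - <<'E'
from kin import *
for q,p,o in(([-1.332,0.4231,1.6299,0,1.0886,-.019],[159.35,-604.3,404.7],[-3.1155,-.4039,0]),([.3652,.3433,1.5786,0,1.2164,-.0208],[573.57,232.07,475.48],[1.75292,2.60472,.004])):
    print(fk(q)[0].round(1),p);print(fk(q)[1].round(3).tolist());M=R.from_rotvec(o).as_matrix();print(M.round(3).tolist());print(iksol(np.array(p),M).round(3))
import pickle
from h import cloud
P=cloud(pickle.load(open('top0.pkl','rb'))).reshape(-1,3)
for z0,z1 in((200,300),(300,420),(420,600),(600,900)):
  k=(P[:,2]>z0)&(P[:,2]<z1)&(P[:,1]>-50)&(P[:,1]<450)&(P[:,0]>560);print(z0,k.sum(),np.percentile(P[k,0],[0,1,50]).round() if k.any() else '')
E
```

```text
[ 147.9 -607.5  404.7] [159.35, -604.3, 404.7]
[[0.967, 0.255, -0.0], [0.255, -0.967, 0.0], [0.0, -0.0, -1.0]]
[[0.967, 0.255, -0.0], [0.255, -0.967, 0.0], [0.0, -0.0, -1.0]]
[-1.313  0.423  1.631  0.     1.088 -0.   ]
[578.1 221.  475.5] [573.57, 232.07, 475.48]
[[-0.376, 0.926, 0.003], [0.926, 0.376, 0.001], [-0.0, 0.003, -1.0]]
[[-0.377, 0.926, 0.003], [0.926, 0.377, 0.001], [-0.0, 0.003, -1.0]]
[ 3.850e-01  3.430e-01  1.579e+00 -0.000e+00  1.216e+00 -1.000e-03]
200 0 
300 3857 [706. 707. 717.]
420 9542 [707. 711. 743.]
600 0
```

```bash
python3 - <<'E'
s=open('kin.py').read()
s=s.replace("return np.array([r*np.cos(q[0]),r*np.sin(q[0]),z])","return np.array([r*np.cos(q[0])-LO*np.sin(q[0]),r*np.sin(q[0])+LO*np.cos(q[0]),z])")
s=s.replace("q1=np.arctan2(W[1],W[0]);a=ik(np.hypot(W[0],W[1]),W[2]-L3)","rr=np.sqrt(W[0]**2+W[1]**2-LO**2);q1=np.arctan2(W[1],W[0])-np.arctan2(LO,rr);a=ik(rr,W[2]-L3)")
s=s.replace("L3=118.","LO=11.8;L3=118.")
s+='''
def pose(axis_pt,n,lean,x_hint,D):
    """tool with d (away from fingertips) = lean dir; returns TCP,M. tool z=-d, tool x near x_hint"""
    d=lean/np.linalg.norm(lean);z=-d;x=x_hint-(x_hint@z)*z;x/=np.linalg.norm(x);y=np.cross(z,x)
    return axis_pt+D*d,np.c_[x,y,z]
def inc(p0,M0,p1,M1):
    return (M0.T@(p1-p0)).round(1), np.degrees((R.from_matrix(M0).inv()*R.from_matrix(M1)).as_rotvec()).round(2)
'''
open('kin.py','w').write(s)
E
python3 - <<'E'
from kin import *
from workcell import ctrl
o=ctrl.get_obs();p0=np.array(o['ee_pos']);M0=R.from_rotvec(o['orientation']).as_matrix()
A=np.array([573,231.4,163.1])
for al,ps in((16,40),(18,40),(18,30)):
  a,b=np.radians([al,ps]);d=np.array([np.sin(a)*np.cos(b),np.sin(a)*np.sin(b),np.cos(a)])
  p1,M1=pose(A,None,d,-np.array([np.cos(b),np.sin(b),0]),172.6)
  for up in(80,0):
    p=p1+[0,0,up];q=iksol(p,M1);W=wrist_c(q);print(al,ps,up,p.round(1),q.round(2),W.round(),inc(p0,M0,p,M1),fk(q)[0].round(1))
    rr=np.hypot(W[0],W[1]);print([clear(rr,W[2],c)[2] for c in ((346,599),(356,590),(372,577))])
E
```

```text
16 40 80 [609.4 262.  409. ] [ 0.4   0.52  1.46 -0.08  1.42 -1.84] [634. 283. 522.] (array([14.2, 44.8, 66.1]), array([  15.02,   10.92, -107.09])) [609.4 262.  409. ]
[45.3, 46.8, 48.1]
16 40 0 [609.4 262.  329. ] [ 0.4   0.61  1.52 -0.08  1.28 -1.83] [634. 283. 442.] (array([ 14.2,  44.8, 146.1]), array([  15.02,   10.92, -107.09])) [609.4 262.  329. ]
[31.1, 30.7, 29.1]
18 40 80 [613.9 265.7 407.3] [ 0.41  0.54  1.44 -0.09  1.46 -1.84] [642. 289. 519.] (array([16. , 50.2, 67.9]), array([  16.9 ,   12.29, -106.88])) [613.9 265.7 407.3]
[46.9, 48.4, 49.7]
18 40 0 [613.9 265.7 327.3] [ 0.41  0.63  1.49 -0.09  1.32 -1.83] [642. 289. 439.] (array([ 16. ,  50.3, 147.9]), array([  16.9 ,   12.29, -106.88])) [613.9 265.7 327.3]
[33.1, 32.8, 31.3]
18 30 80 [619.2 258.1 407.3] [ 0.38  0.55  1.43 -0.04  1.47 -1.7 ] [651. 276. 519.] (array([ 7. , 52.3, 67.9]), array([ 15.33,  13.35, -96.99])) [619.2 258.1 407.3]
[47.5, 49.1, 50.5]
18 30 0 [619.2 258.1 327.3] [ 0.38  0.63  1.49 -0.04  1.34 -1.69] [651. 276. 439.] (array([  6.9,  52.4, 147.9]), array([ 15.33,  13.35, -96.99])) [619.2 258.1 327.3]
[33.8, 33.6, 32.2]
```

```bash
cat > plan.py <<'E'
from kin import *
def frm(n,x):
    n=n/np.linalg.norm(n);x=x-(x@n)*n;x/=np.linalg.norm(x);return np.c_[x,np.cross(n,x),n]
n=np.array([-.043,.4525,.8907]);n/=np.linalg.norm(n)
E1=frm(n,np.array([-1,0,0.]))  # refined below
tip=np.array([537,121.8,236.])+2.4*E1[:,0]-4.0*E1[:,1]
seat=tip-36*n
E
python3 - <<'E'
from plan import *
print(seat,tip)
ch=np.array([-np.cos(np.radians(5.4)),-np.sin(np.radians(5.4)),0]) # chamber -x
E=frm(n,ch)
for m in((524.9,88.3,205.1),(532.3,121.8,236.3)):
    v=(np.array(m)-seat)@E;print('mark',v.round(1),np.degrees(np.arctan2(v[1],v[0])))
A=np.array([573,231.4,163.1]);a,b=np.radians([16,40]);d=np.array([np.sin(a)*np.cos(b),np.sin(a)*np.sin(b),np.cos(a)])
p1,M1=pose(A,None,d,-np.array([np.cos(b),np.sin(b),0]),172.6)
g=np.radians(-114.8);G=frm(np.array([0,0,1.]),np.array([np.cos(g),np.sin(g),0]));gp=np.array([573,231.4,139.1])
rel=G.T@M1;relp=G.T@(p1-gp)
for up in(70,28,0):
  for th in(62,30,0):
    F=E@R.from_euler('z',th,degrees=True).as_matrix()
    M=F@rel;p=seat+up*n+F@relp;q=iksol(p,M);W=wrist_c(q);rr=np.hypot(W[0],W[1])
    print(up,th,q.round(2),W.round(),fk(q)[0].round(1)-p.round(1),[clear(rr,W[2],c)[2] for c in ((346,599),(356,590),(372,577))])
E
```

```text
[536.15025729 109.02904801 202.03029699] [534.60221993 125.31944111 234.09627075]
mark [13.2 18.8 -6.2] 55.07217027397058
mark [ 2.6  3.9 36.5] 56.276250074600796
70 62 [ 0.5   0.49  1.54 -0.47  1.61 -1.65] [580. 327. 513.] [0. 0. 0.] [34.7, 35.6, 35.9]
70 30 [ 0.44  0.47  1.53 -0.35  1.59 -1.17] [599. 291. 532.] [0. 0. 0.] [39.6, 40.9, 41.9]
70 0 [ 0.39  0.43  1.56 -0.25  1.51 -0.72] [595. 255. 550.] [0. 0. 0.] [38.6, 40.2, 41.6]
28 62 [ 0.47  0.52  1.59 -0.48  1.53 -1.64] [582. 308. 475.] [0. 0. 0.] [24.5, 24.4, 23.1]
28 30 [ 0.41  0.5   1.57 -0.36  1.52 -1.17] [601. 272. 494.] [0. 0. 0.] [28.7, 29.0, 28.5]
28 0 [ 0.36  0.46  1.6  -0.26  1.43 -0.73] [597. 236. 513.] [0. 0. 0.] [26.3, 26.9, 26.7]
0 62 [ 0.45  0.55  1.61 -0.49  1.48 -1.63] [583. 295. 450.] [0. 0. 0.] [19.0, 18.2, 15.9]
0 30 [ 0.39  0.53  1.6  -0.37  1.46 -1.17] [602. 260. 469.] [0. 0. 0.] [22.6, 22.3, 20.8]
0 0 [ 0.34  0.48  1.63 -0.27  1.38 -0.73] [598. 223. 488.] [0. 0. 0.] [19.5, 19.4, 18.2]
```

```bash
python3 -m handwheel '[{"gripper":0,"tx":0.014,"ty":0.045,"tz":0.01,"rx":1.365,"ry":0.993,"rz":-9.735},{"gripper":0,"tx":0,"ty":0,"tz":0,"rx":1.365,"ry":0.993,"rz":-9.735},{"gripper":0,"tx":0,"ty":0,"tz":0,"rx":1.365,"ry":0.993,"rz":-9.735},{"gripper":0,"tx":0,"ty":0,"tz":0,"rx":1.365,"ry":0.993,"rz":-9.735},{"gripper":0,"tx":0,"ty":0,"tz":0,"rx":1.365,"ry":0.993,"rz":-9.735},{"gripper":0,"tx":0,"ty":0,"tz":0,"rx":1.365,"ry":0.993,"rz":-9.735},{"gripper":0,"tx":0,"ty":0,"tz":0,"rx":1.365,"ry":0.993,"rz":-9.735},{"gripper":0,"tx":0,"ty":0,"tz":0,"rx":1.365,"ry":0.993,"rz":-9.735}]'
python3 -m handwheel '[{"gripper":0,"tx":0,"ty":0,"tz":0,"rx":1.365,"ry":0.993,"rz":-9.735},{"gripper":0,"tx":0,"ty":0,"tz":0,"rx":1.365,"ry":0.993,"rz":-9.735},{"gripper":0,"tx":0,"ty":0,"tz":0,"rx":1.365,"ry":0.993,"rz":-9.735}]'
cat > tgt.py <<'E'
from plan import *
from workcell import ctrl
def cur():
    o=ctrl.get_obs();return np.array(o['ee_pos']),R.from_rotvec(o['orientation']).as_matrix(),o
A=np.array([573,231.4,163.1]);a,b=np.radians([16,40]);d=np.array([np.sin(a)*np.cos(b),np.sin(a)*np.sin(b),np.cos(a)])
pg,Mg=pose(A,None,d,-np.array([np.cos(b),np.sin(b),0]),172.6)
E
python3 - <<'E'
from tgt import *
p,M,o=cur();print(np.round(o['qpos'],3),iksol(p,M).round(3),p,o['t'])
print('hover',inc(p,M,pg+[0,0,40],Mg));print('grasp',inc(p,M,pg,Mg))
from h import *
d=shot('wrist');save(d,'w4')
E
```

```text
t: 7.32
ee_pos: [610.4, 262.1, 469.1]
orientation: [0.273, -2.927, 0.108]
ft_force: [-1.0, -0.1, -0.6]
width: 87.7
t: 7.7
ee_pos: [610.4, 262.1, 469.1]
orientation: [0.993, -2.706, 0.138]
ft_force: [-0.4, -0.3, -0.7]
width: 88.1
[ 0.403  0.477  1.402 -0.081  1.525 -1.856] [ 0.402  0.471  1.409 -0.081  1.523 -1.857] [610.3547003  262.11379082 469.05905745] 7.7
hover (array([-26.3,   0.6,  96.5]), array([-0.14,  0.34,  0.27]))
grasp (array([-37. ,   0.6, 135.1]), array([-0.14,  0.34,  0.27]))
```

View pics/w4.png

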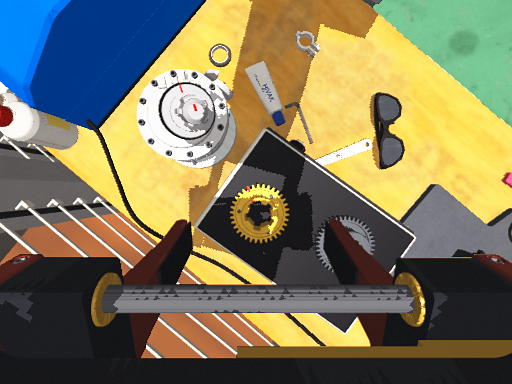

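```bash
python3 -m handwheel '[{"gripper":0,"tx":-0.013,"ty":0,"tz":0.048,"rx":-0.14,"ry":0.34,"rz":0.27},{"gripper":0,"tx":-0.013,"ty":0.0006,"tz":0.048,"rx":0,"ry":0,"rz":0},{"gripper":0,"tx":0,"ty":0,"tz":0,"rx":0,"ry":0,"rz":0}]'
python3 - <<'E'
from tgt import *
p,M,o=cur();print(np.round(o['qpos'],3),p,o['t'])
print('grasp',inc(p,M,pg,Mg))
from h import *
d=shot('wrist');save(d,'w5');import pickle;pickle.dump(d,open('w5.pkl','wb'))
P=cloud(d).reshape(-1,3)
m=(np.hypot(P[:,0]-573,P[:,1]-231)<26)&(P[:,2]>168)&(P[:,2]<185);q=P[m]
print('boss',m.sum(),(q.min(0)+q.max(0))/2,q.max(0)-q.min(0),cv2.minEnclosingCircle(q[:,:2].astype(np.float32)),np.median(q[:,2]))
E
```

```text
t: 8.12
ee_pos: [607.6, 261.1, 364.4]
orientation: [0.971, -2.698, 0.138]
ft_force: [-0.5, 0.0, 0.2]
width: 87.9
[ 0.403  0.575  1.491 -0.081  1.354 -1.83 ] [607.58372651 261.08647453 364.35005379] 8.125
grasp (array([-11.9,  -0.6,  33.3]), array([ 0.21, -0.47, -0.38]))
boss 1383 [573.2005797  231.06442444 171.77331605] [41.87387786 41.63051285  7.49010058] ((573.3251953125, 230.87704467773438), 21.170198440551758) 173.19074188071758
```

View pics/w5.png

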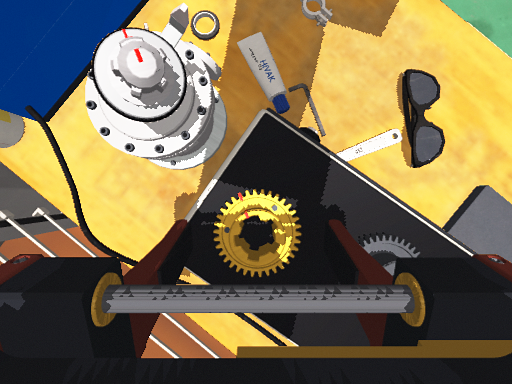

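```bash
python3 -m handwheel '[{"gripper":0,"tx":-0.006,"ty":-0.0005,"tz":0.017,"rx":0.2,"ry":-0.4,"rz":-0.3},{"gripper":0,"tx":-0.006,"ty":0,"tz":0.016,"rx":0,"ry":0,"rz":0},{"gripper":0,"tx":0,"ty":0,"tz":0,"rx":0,"ry":0,"rz":0}]'
python3 - <<'E'
from tgt import *
p,M,o=cur();print(np.round(o['qpos'],3),p,o['t'],o['ft_force'])
print('grasp',inc(p,M,pg,Mg))
# shaft measurement from w5
from h import *
import pickle
d=pickle.load(open('w5.pkl','rb'))
P=cloud(d).reshape(-1,3);P=P[(np.linalg.norm(P-[536,112,212],axis=1)<60)]
E=E1;o=np.array([537,121.8,236.]);H=(P-o)@n+36;x=(P-o)@E[:,0];y=(P-o)@E[:,1]
hist,ed=np.histogram(H,bins=np.arange(-20,40,1));print(dict(zip(ed[:-1].astype(int).tolist(),hist.tolist())))
for lo,hi in((34.5,38),(26,31.5),(6,25),(-1.5,1.5),(-9,-5)):
    k=(H>lo)&(H<hi)&(np.hypot(x,y)<40)
    if k.sum()>4:
      q=np.c_[x[k],y[k]].astype(np.float32);print(lo,hi,k.sum(),cv2.minEnclosingCircle(q),'h',H[k].mean())
for lo,hi in((-9,-5),(-3,3)):
  k=(H>lo)&(H<hi)&(np.hypot(x-2.4,y+4)<26);Q=P[k]
  for _ in range(5):
    c0=Q.mean(0);vt=np.linalg.svd(Q-c0)[2];r=abs((Q-c0)@vt[2]);Q=Q[r<1.0]
  print('n',len(Q),vt[2]*np.sign(vt[2][2]),(c0-o)@n+36)
E
```

```text
t: 8.55
ee_pos: [610.1, 262.5, 330.7]
orientation: [0.984, -2.705, 0.139]
ft_force: [1.3, -0.0, 0.5]
width: 87.8
[ 0.404  0.614  1.506 -0.084  1.288 -1.831] [610.10287785 262.45296814 330.7393674 ] 8.55 [ 1.29217131 -0.0490959   0.45053081]
grasp (array([0.3, 0.1, 1.9]), array([-0.06,  0.11, -0.01]))
{-20: 10, -19: 11, -18: 10, -17: 11, -16: 44, -15: 115, -14: 300, -13: 266, -12: 98, -11: 26, -10: 21, -9: 108, -8: 751, -7: 1334, -6: 554, -5: 60, -4: 15, -3: 23, -2: 90, -1: 456, 0: 483, 1: 121, 2: 22, 3: 14, 4: 28, 5: 29, 6: 17, 7: 9, 8: 5, 9: 9, 10: 8, 11: 9, 12: 7, 13: 7, 14: 9, 15: 6, 16: 9, 17: 5, 18: 12, 19: 8, 20: 15, 21: 16, 22: 30, 23: 68, 24: 81, 25: 147, 26: 90, 27: 29, 28: 10, 29: 12, 30: 70, 31: 164, 32: 220, 33: 214, 34: 246, 35: 424, 36: 314, 37: 77, 38: 5}
34.5 38 947 ((1.8991914987564087, -3.738111972808838), 9.267094612121582) h 35.851862250481034
26 31.5 274 ((1.5016810894012451, -3.909238815307617), 13.940483093261719) h 28.90584263032157
6 25 322 ((2.098118782043457, -3.5654218196868896), 15.182716369628906) h 19.79407289883647
-1.5 1.5 1076 ((1.8814696073532104, -3.8297042846679688), 18.913654327392578) h 0.04026310707870247
-9 -5 2699 ((1.996190071105957, -3.769066095352173), 26.525407791137695) h -6.630315464759057
n 2081 [-0.05330938  0.449685    0.89159493] -6.570574011927086
n 906 [-0.05265038  0.4474573   0.89275411] 0.022244111490131502
```

```bash
cat >> plan.py <<'E'
tip=np.array([537,121.8,236.])+1.9*E1[:,0]-3.8*E1[:,1]
n=np.array([-.048,.451,.891]);n/=np.linalg.norm(n);seat=tip-36*n
az=np.arctan2(n[1],n[0])-np.pi/2
E=frm(n,-np.array([np.cos(az),np.sin(az),0]))
E
python3 -m handwheel '[{"gripper":1,"tx":0,"ty":0,"tz":0.001,"rx":0,"ry":0,"rz":0},{"gripper":1,"tx":0,"ty":0,"tz":0,"rx":0,"ry":0,"rz":0},{"gripper":1,"tx":0,"ty":0,"tz":0,"rx":0,"ry":0,"rz":0},{"gripper":1,"tx":0,"ty":0,"tz":0,"rx":0,"ry":0,"rz":0}]'
python3 - <<'E'
from h import *
d=shot('wrist');save(d,'w6');o=d['obs'];print(o['t'],o['width'],o['ft_force'],o['ee_pos'],o['orientation'])
E
```

```text
t: 9.05
ee_pos: [609.6, 262.1, 329.5]
orientation: [0.985, -2.704, 0.139]
ft_force: [0.1, -0.2, -0.6]
width: 51.1
9.05 51.104036114285265 [ 0.1024369  -0.16702817 -0.56697468] [609.64694423 262.13087275 329.47181196] [ 0.98521998 -2.70433549  0.13895207]
```

View pics/w6.png

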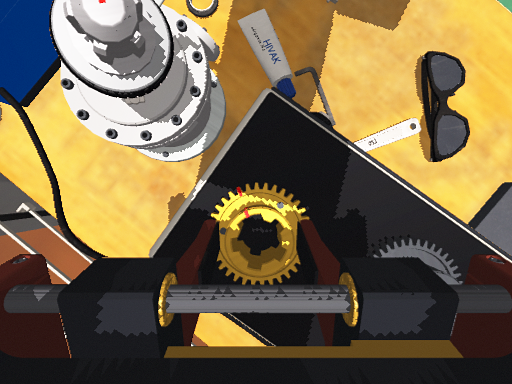

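```bash
python3 -m handwheel '[{"gripper":1,"tx":0,"ty":0,"tz":0,"rx":0,"ry":0,"rz":0},{"gripper":1,"tx":0,"ty":0,"tz":0,"rx":0,"ry":0,"rz":0},{"gripper":1,"tx":0,"ty":0,"tz":0,"rx":0,"ry":0,"rz":0}]'
python3 - <<'E'
from h import *
import pickle
d=shot('wrist');save(d,'w7');pickle.dump(d,open('w7.pkl','wb'));o=d['obs'];print(o['t'],o['width'],o['ft_force'],o['ee_pos'])
c=cloud(d);P=c.reshape(-1,3)
m=(np.hypot(P[:,0]-573,P[:,1]-231)<24)&(P[:,2]>170)&(P[:,2]<176);q=P[m]
print('boss',m.sum(),(q.min(0)+q.max(0))/2,q.max(0)-q.min(0),cv2.minEnclosingCircle(q[:,:2].astype(np.float32)),np.median(q[:,2]))
m=(np.hypot(P[:,0]-573,P[:,1]-231)<39)&(P[:,2]>146)&(P[:,2]<152);q=P[m]
print('disc',cv2.minEnclosingCircle(q[:,:2].astype(np.float32)),np.median(q[:,2]))
im=d['image'].astype(int)
red=(im[...,0]>120)&(im[...,1]<70)&(im[...,2]<70)
n,lab,st,cen=cv2.connectedComponentsWithStats(red.astype(np.uint8))
for i in range(1,n):
    if st[i,4]>=4:
        w=np.nanmean(c[lab==i],0);print(cen[i].round(1),st[i,4],w.round(1),np.degrees(np.arctan2(w[1]-231.3,w[0]-573)))
E
```

```text
t: 9.48
ee_pos: [609.6, 262.2, 329.3]
orientation: [0.985, -2.704, 0.139]
ft_force: [-0.4, 0.3, 1.4]
width: 41.3
9.475 41.330675146933785 [-0.37091209  0.31118249  1.42200736] [609.60572326 262.16506803 329.3086814 ]
boss 2120 [573.80216558 231.99987763 173.01942007] [42.09169783 45.71492791  5.95401436] ((573.1035766601562, 231.06150817871094), 23.94202995300293) 173.25407187590082
disc ((573.6659545898438, 230.4346923828125), 36.059818267822266) 148.56761668850712
[101.5   0.7] 13 [534.1 124.6 234.6] -110.01763462877766
[238.  190.4] 21 [559.2 200.9 149.6] -114.51453638648933
[243.6 208.6] 5 [564.3 211.7 169.9] -113.90891550217971
[487.4 256.1] 7 [517.7 283.3 242.4] 136.75086826761634
[ 26.9 256.4] 10 [615.9 166.5 242.8] -56.50122859139664
[493.4 256.6] 8 [516.8 284.4 243. ] 136.63549943875816
```

View pics/w7.png

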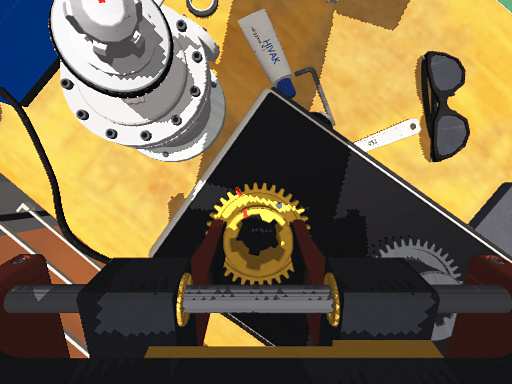

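```bash
python3 - <<'E'
from tgt import *
p,M,o=cur()
g=np.radians(-114.6);G=frm(np.array([0,0,1.]),np.array([np.cos(g),np.sin(g),0]));gp=np.array([573.3,230.9,139.1])
np.savez('rel.npz',M=M.T@G,p=M.T@(gp-p))
print(M.T@[0,0,100.])
E
cat > mv.py <<'E'
from tgt import *
def gear_now(f='rel.npz'):
    r=np.load(f);p,M,o=cur();return p+M@r['p'],M@r['M'],p,M,o
def goal(up,th,f='rel.npz'):
    "TCP pose with gear at height up over seat, shaft angle th deg"
    r=np.load(f);F=E@R.from_euler('z',th,degrees=True).as_matrix();Mt=F@r['M'].T;return seat+up*n-Mt@r['p'],Mt
def err(th,f='rel.npz'):
    gp,G,p,M,o=gear_now(f);v=(gp-seat)@E;Gr=E.T@G
    print('t',o['t'],'gear in shaft frame x,y,h',v.round(1),'tilt',np.degrees(Gr[:2,2]).round(2),'ang',np.degrees(np.arctan2(Gr[1,0],Gr[0,0])).round(2),'F',np.round(o['ft_force'],1),'Fn',round(float(o['ft_force']@n),1),'w',round(float(o['width']),1),'q',np.round(o['qpos'],2))
E
python3 -m handwheel '[{"gripper":1,"tx":0.003,"ty":0,"tz":-0.010,"rx":0,"ry":0,"rz":0},{"gripper":1,"tx":0.012,"ty":0,"tz":-0.042,"rx":0,"ry":0,"rz":0},{"gripper":1,"tx":0.012,"ty":0,"tz":-0.042,"rx":0,"ry":0,"rz":0},{"gripper":1,"tx":0,"ty":0,"tz":0,"rx":0,"ry":0,"rz":0}]'
python3 - <<'E'
from mv import *
from h import shot,save,cloud
import pickle,cv2
err(0)
r=np.load('rel.npz');gp,G,p,M,o=gear_now()
d=shot('wrist');save(d,'w8');pickle.dump(d,open('w8.pkl','wb'))
c=cloud(d);P=c.reshape(-1,3);L=(P-gp)@G;k=(np.hypot(L[:,0],L[:,1])<39)&(L[:,2]<36)&(L[:,2]>8)
L=L[k];print(np.histogram(L[:,2],bins=range(8,37,2)))
for lo,hi in((7,13),(32,37)):
  Q=L[(L[:,2]>lo)&(L[:,2]<hi)]
  for _ in range(4):
    c0=Q.mean(0);vt=np.linalg.svd(Q-c0)[2];rr=abs((Q-c0)@vt[2]);Q=Q[rr<1]
  print(len(Q),c0.round(1),(vt[2]*np.sign(vt[2][2])).round(3),cv2.minEnclosingCircle(Q[:,:2].astype(np.float32)))
for up,th in((70,56),):
  p1,M1=goal(up,th);print(p1,iksol(p1,M1).round(2),inc(p,M,p1,M1))
E
```

```text
[ 2.74008863e+01 -8.33633621e-02 -9.61726805e+01]
t: 10.02
ee_pos: [610.2, 262.3, 431.6]
orientation: [0.987, -2.711, 0.139]
ft_force: [0.1, -0.4, -0.8]
width: 40.9
t 10.025 gear in shaft frame x,y,h [-51.2 -87.4  88.2] tilt [ 0.43 26.09] ang 56.27 F [ 0.1 -0.4 -0.8] Fn -0.9 w 40.9 q [ 0.4   0.51  1.44 -0.08  1.45 -1.85]
(array([1314,  834,   53,   56,   69,   76,   94,  109,  118,  116,  114,
        153,  902, 1174]), array([ 8, 10, 12, 14, 16, 18, 20, 22, 24, 26, 28, 30, 32, 34, 36]))
1385 [ 5.1 -2.   9.7] [ 0.01  -0.005  1.   ] ((0.3024424910545349, 0.42004862427711487), 35.932029724121094)
1682 [-0.   0.4 34.1] [-0.001  0.001  1.   ] ((7.1470794677734375, -2.1678504943847656), 28.74974250793457)
[562.64787756 252.68851047 422.70299989] [ 0.49  0.49  1.54 -0.45  1.6  -1.57] (array([38.7, 23.2, 19.8]), array([20.95, 14.84,  9.24]))
```

View pics/w8.png

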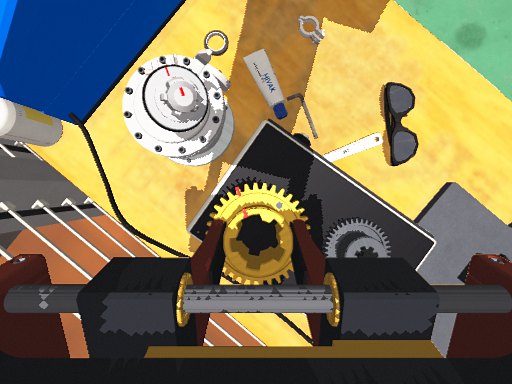

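```bash
python3 -m handwheel '[{"gripper":1,"tx":0.0195,"ty":0.0115,"tz":0.010,"rx":0,"ry":0,"rz":0},{"gripper":1,"tx":0.0195,"ty":0.0115,"tz":0.010,"rx":7,"ry":4.95,"rz":3.1},{"gripper":1,"tx":0,"ty":0,"tz":0,"rx":7,"ry":4.95,"rz":3.1},{"gripper":1,"tx":0,"ty":0,"tz":0,"rx":7,"ry":4.95,"rz":3.1},{"gripper":1,"tx":0,"ty":0,"tz":0,"rx":0,"ry":0,"rz":0}]'
python3 - <<'E'
from mv import *
from h import shot,save,cloud
import h as H
import pickle,cv2
err(0)
gp,G,p,M,o=gear_now()
p1,M1=goal(70,56);print(inc(p,M,p1,M1))
for nm in('wrist','side'):
  d=shot(nm);save(d,nm[0]+'9');pickle.dump(d,open(nm[0]+'9.pkl','wb'))
d=pickle.load(open('w5.pkl','rb'));c=cloud(d);im=d['image'].astype(int)
red=(im[...,0]>150)&(im[...,1]<100)&(im[...,2]<100)
k,lab,st,cen=cv2.connectedComponentsWithStats(red.astype(np.uint8))
for i in range(1,k):
    if st[i,4]>=4:
        w=np.nanmean(c[lab==i],0);v=(w-seat)@E;print(cen[i].round(1),st[i,4],v.round(1),np.degrees(np.arctan2(v[1],v[0])))
E
```

```text
t: 10.7
ee_pos: [561.1, 252.5, 416.3]
orientation: [0.771, -2.557, 0.76]
ft_force: [0.4, 0.1, -1.6]
width: 41.2
t 10.7 gear in shaft frame x,y,h [ 3.1 -2.1 64.7] tilt [-0.5  -0.18] ang 56.32 F [ 0.4  0.1 -1.6] Fn -1.4 w 41.2 q [ 0.49  0.5   1.54 -0.45  1.6  -1.56]
(array([ 1.8, -3.3, -5.5]), array([ 0.02, -0.52,  0.33]))
[124.4  32.6] 18 [14.4 19.2 -4.9] 53.10846189476276
[138.3  55. ] 50 [ 2.5  2.7 36.3] 47.092322618005404
[234.3  51.3] 7 [ 122.   -62.5 -195.4] -27.111768168850787
[239.9 195.3] 18 [ -31.3 -103.7   -6.5] -106.82247801867149
[246.1 213.7] 16 [ -39.4 -106.3   15.4] -110.36164614531893
[ 53.9 239. ] 331 [ -668.8    12.7 -1102.3] 178.91394138536066
[ 18.9 247.6] 501 [ -781.4   105.6 -1149.9] 172.30728799869485
[ 27.6 256.2] 5 [-81.   -8.2  89.2] -174.22188993527368
[490.4 256.2] 8 [   3.8 -122.2  147.5] -88.23447571731877
[123.5 269.7] 24 [-614.6 -271.8 -958. ] -156.14020432849097
[178.7 318.7] 80 [-658.9 -549.8 -816. ] -140.1569341135832
[179.8 334.7] 498 [-713.4 -586.8 -797.3] -140.56349418606206
[144.2 350. ] 9 [-852.1 -506.5 -839. ] -149.27217393210358
[218.2 354. ] 4 [-691.  -748.6 -713.5] -132.7057054982116
```

View pics/w9.png

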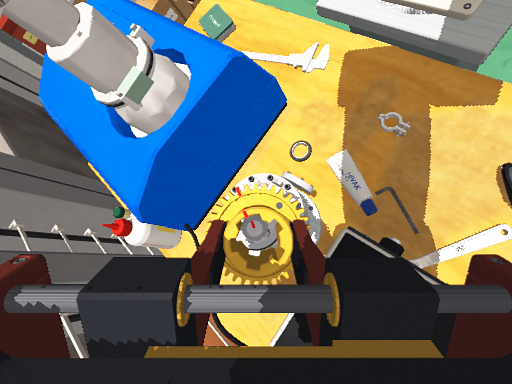

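View pics/s9.png

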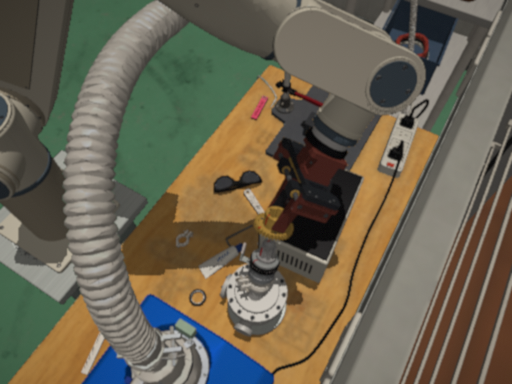

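```bash
python3 - <<'E'
from mv import *
gp,G,p,M,o=gear_now()
for up in(64,45): print(inc(p,M,*goal(up,53.7)))
p1,M1=goal(64,53.7);p2,_=goal(44,53.7);print('per mm down in tool',M1.T@(-n))
E
```

```text
(array([-0.2, -4.3,  0.8]), array([-0.5 , -0.39,  2.49]))
(array([-5.6, -4.4, 19.1]), array([-0.5 , -0.39,  2.49]))
per mm down in tool [-2.74008863e-01  8.33633621e-04  9.61726805e-01]
```

```bash
python3 -m handwheel '[{"gripper":1,"tx":-0.0002,"ty":-0.0043,"tz":0.0008,"rx":-0.5,"ry":-0.39,"rz":2.49},{"gripper":1,"tx":-0.0027,"ty":0,"tz":0.0096,"rx":0,"ry":0,"rz":0},{"gripper":1,"tx":-0.0027,"ty":0,"tz":0.0096,"rx":0,"ry":0,"rz":0},{"gripper":1,"tx":0,"ty":0,"tz":0,"rx":0,"ry":0,"rz":0},{"gripper":1,"tx":0,"ty":0,"tz":0,"rx":0,"ry":0,"rz":0}]'
python3 - <<'E'
from mv import *
from h import shot,save,cloud
import pickle,cv2
err(0)
gp,G,p,M,o=gear_now();print(inc(p,M,*goal(44,53.7)))
d=shot('wrist');save(d,'w10',(180,150,340,310),4);pickle.dump(d,open('w10.pkl','wb'))
c=cloud(d);P=c.reshape(-1,3)
v=(P-seat)@E;k=(v[:,2]>34.3)&(v[:,2]<38)&(np.hypot(v[:,0],v[:,1])<11);print('tip',k.sum(),cv2.minEnclosingCircle(v[k][:,:2].astype(np.float32)),v[k].mean(0))
L=(P-gp)@G;k=(L[:,2]>32)&(L[:,2]<36)&(np.hypot(L[:,0],L[:,1])<23)
Q=L[k];r=np.hypot(Q[:,0],Q[:,1]);print('boss',k.sum(),Q[:,:2].min(0),Q[:,:2].max(0),np.median(Q[:,2]))
im=d['image'].astype(int)
red=(im[...,0]>140)&(im[...,1]<90)&(im[...,2]<90)
k,lab,st,cen=cv2.connectedComponentsWithStats(red.astype(np.uint8))
for i in range(1,k):
    if st[i,4]>=4 and 180<cen[i][0]<340:
        w=np.nanmean(c[lab==i],0);v=(w-seat)@E;l=(w-gp)@G;print(cen[i].round(1),st[i,4],v.round(1),np.degrees(np.arctan2(v[1],v[0])).round(1),l.round(1))
E
```

```text
t: 11.42
ee_pos: [565.2, 239.4, 401.6]
orientation: [0.716, -2.592, 0.761]
ft_force: [-0.1, 0.3, -1.1]
width: 41.4
t 11.425 gear in shaft frame x,y,h [-0.4  1.3 45.1] tilt [ 0.07 -0.16] ang 53.62 F [-0.1  0.3 -1.1] Fn -0.8 w 41.4 q [ 0.47  0.51  1.55 -0.45  1.56 -1.52]
(array([-0.5,  0.8,  1. ]), array([-0.15, -0.01, -0.13]))
tip 369 ((0.3113098740577698, 0.5321796536445618), 8.999841690063477) [ 0.48850583  0.2554472  35.87122418]
boss 1992 [-21.48968919 -22.55895312] [20.6751696  22.98860677] 34.28030922741638
[237.7 190.6] 27 [19.1 27.9 49. ] 55.6 [33.   0.1  3.8]
[244.8 213.5] 20 [10.5 15.6 79.7] 56.0 [18.1 -0.2 34.5]
[258.1 225.7] 21 [ 2.6  2.6 36.2] 45.4 [ 2.8 -1.6 -9. ]
```

View pics/w10.png

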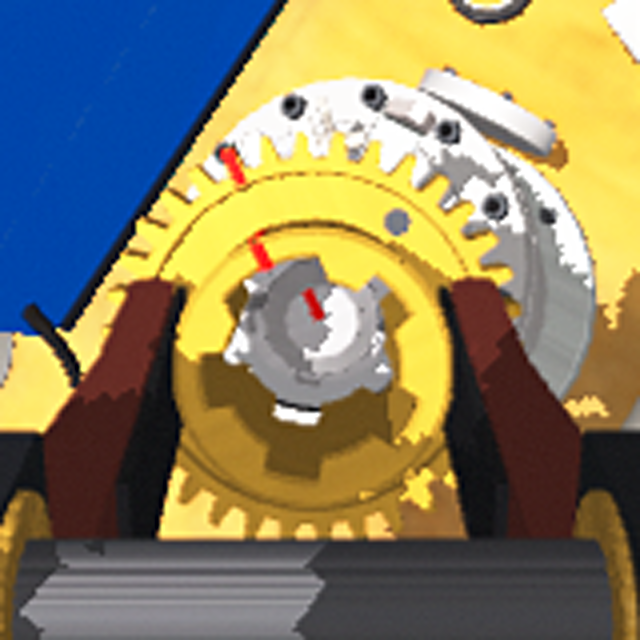

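```bash
python3 -m handwheel '[{"gripper":1,"tx":-0.0025,"ty":0.0006,"tz":0.0065,"rx":-0.1,"ry":0,"rz":0},{"gripper":1,"tx":-0.0018,"ty":0,"tz":0.0066,"rx":0,"ry":0,"rz":0},{"gripper":1,"tx":0,"ty":0,"tz":0,"rx":0,"ry":0,"rz":0},{"gripper":1,"tx":0,"ty":0,"tz":0,"rx":0,"ry":0,"rz":0}]'
python3 - <<'E'
from mv import *
err(0)
gp,G,p,M,o=gear_now();print(inc(p,M,*goal(30,53.7)),o['moment'])
E
```

```text
t: 11.98
ee_pos: [566.0, 233.9, 389.1]
orientation: [0.716, -2.593, 0.759]
ft_force: [0.2, -0.6, -1.1]
width: 41.2
t 11.975 gear in shaft frame x,y,h [-0.5  0.2 31.4] tilt [ 0.03 -0.08] ang 53.58 F [ 0.2 -0.6 -1.1] Fn -1.2 w 41.2 q [ 0.46  0.53  1.57 -0.45  1.54 -1.52]
(array([-0. ,  0.2,  1.4]), array([-0.05, -0.01, -0.14])) [ 0.50347976 -0.25550718  0.01736802]
```

```bash
python3 -m handwheel '[{"gripper":1,"tx":-0.0007,"ty":0.0001,"tz":0.0029,"rx":0,"ry":0,"rz":0},{"gripper":1,"tx":-0.0007,"ty":0.0001,"tz":0.0029,"rx":0,"ry":0,"rz":0},{"gripper":1,"tx":0,"ty":0,"tz":0,"rx":0,"ry":0,"rz":0}]'
python3 -c "
from mv import *
err(0);print(cur()[2]['moment'])"
python3 -m handwheel '[{"gripper":1,"tx":-0.0006,"ty":0,"tz":0.0019,"rx":0,"ry":0,"rz":0},{"gripper":1,"tx":0,"ty":0,"tz":0,"rx":0,"ry":0,"rz":0}]'
python3 -c "
from mv import *
err(0);print(cur()[2]['moment'])"
```

```text
t: 12.35
ee_pos: [565.9, 231.1, 383.5]
orientation: [0.716, -2.592, 0.759]
ft_force: [0.8, 0.0, -1.5]
width: 41.6
t 12.35 gear in shaft frame x,y,h [ 0.   0.2 25.2] tilt [ 0.01 -0.09] ang 53.59 F [ 0.8  0.  -1.5] Fn -1.4 w 41.6 q [ 0.46  0.53  1.57 -0.45  1.53 -1.52]
[ 0.44960924 -0.23099481 -0.04190544]
t: 12.6
ee_pos: [566.1, 230.3, 381.8]
orientation: [0.716, -2.592, 0.759]
ft_force: [0.1, 0.1, -1.1]
width: 41.4
t 12.6 gear in shaft frame x,y,h [-0.1  0.1 23.3] tilt [ 0.02 -0.08] ang 53.59 F [ 0.1  0.1 -1.1] Fn -0.9 w 41.4 q [ 0.46  0.53  1.58 -0.45  1.52 -1.51]
[ 0.50142883 -0.21530826 -0.02042923]
```

Passing into the splines without any force. Continue.

```bash
python3 -m handwheel '[{"gripper":1,"tx":-0.0006,"ty":0,"tz":0.0024,"rx":0,"ry":0,"rz":0},{"gripper":1,"tx":-0.0007,"ty":0,"tz":0.0024,"rx":0,"ry":0,"rz":0},{"gripper":1,"tx":0,"ty":0,"tz":0,"rx":0,"ry":0,"rz":0}]'
python3 -c "
from mv import *
err(0);print(cur()[2]['moment'])"
python3 -m handwheel '[{"gripper":1,"tx":-0.0007,"ty":0,"tz":0.0024,"rx":0,"ry":0,"rz":0},{"gripper":1,"tx":-0.0007,"ty":0,"tz":0.0024,"rx":0,"ry":0,"rz":0},{"gripper":1,"tx":0,"ty":0,"tz":0,"rx":0,"ry":0,"rz":0}]'
python3 -c "
from mv import *
err(0);print(cur()[2]['moment'])"
```

```text
t: 12.98
ee_pos: [566.2, 228.0, 377.3]
orientation: [0.716, -2.592, 0.759]
ft_force: [0.2, 0.1, -1.6]
width: 41.4
t 12.975 gear in shaft frame x,y,h [ 0.   0.2 18.2] tilt [ 0.01 -0.09] ang 53.59 F [ 0.2  0.1 -1.6] Fn -1.4 w 41.4 q [ 0.45  0.54  1.58 -0.45  1.51 -1.51]
[ 0.50290893 -0.18099153  0.0027295 ]
t: 13.35
ee_pos: [566.5, 225.8, 372.9]
orientation: [0.716, -2.592, 0.759]
ft_force: [0.3, -0.4, -2.0]
width: 41.4
t 13.35 gear in shaft frame x,y,h [-0.1  0.2 13.3] tilt [ 0.02 -0.09] ang 53.59 F [ 0.3 -0.4 -2. ] Fn -2.0 w 41.4 q [ 0.45  0.54  1.58 -0.46  1.5  -1.51]
[ 0.5058374  -0.22592333 -0.00683003]
```

```bash
python3 -m handwheel '[{"gripper":1,"tx":-0.0006,"ty":0,"tz":0.0024,"rx":0,"ry":0,"rz":0},{"gripper":1,"tx":-0.0007,"ty":0,"tz":0.0024,"rx":0,"ry":0,"rz":0},{"gripper":1,"tx":0,"ty":0,"tz":0,"rx":0,"ry":0,"rz":0}]'
python3 -c "
from mv import *
err(0);o=cur()[2];print(o['moment'],o['joint_torque'])"
python3 -m handwheel '[{"gripper":1,"tx":-0.0006,"ty":0,"tz":0.0024,"rx":0,"ry":0,"rz":0},{"gripper":1,"tx":-0.0006,"ty":0,"tz":0.0024,"rx":0,"ry":0,"rz":0},{"gripper":1,"tx":0,"ty":0,"tz":0,"rx":0,"ry":0,"rz":0}]'
python3 -c "
from mv import *
err(0);o=cur()[2];print(o['moment'],o['joint_torque'])"
```

```text
t: 13.72
ee_pos: [566.7, 223.4, 368.4]
orientation: [0.716, -2.592, 0.759]
ft_force: [0.6, 0.0, -1.0]
width: 41.0
t 13.725 gear in shaft frame x,y,h [0.  0.2 8.2] tilt [ 0.01 -0.09] ang 53.6 F [ 0.6  0.  -1. ] Fn -0.9 w 41.0 q [ 0.45  0.54  1.59 -0.46  1.49 -1.51]
[ 0.44903727 -0.21441563 -0.03885951] [-4.30894224e-02 -5.88553333e+01 -2.43402833e+01 -1.65581949e+00
  2.10788839e+00 -1.75927259e-02]
t: 14.1
ee_pos: [566.8, 221.1, 364.1]
orientation: [0.716, -2.592, 0.759]
ft_force: [-0.6, 0.4, -1.3]
width: 41.0
t 14.1 gear in shaft frame x,y,h [0.1 0.3 3.3] tilt [ 0.02 -0.09] ang 53.59 F [-0.6  0.4 -1.3] Fn -1.0 w 41.0 q [ 0.45  0.55  1.59 -0.46  1.49 -1.51]
[ 0.54042857 -0.27249106 -0.04063885] [-4.44911316e-02 -5.88848019e+01 -2.41419375e+01 -1.65183909e+00
  2.11098142e+00 -1.74882560e-02]
```

Now the last millimetres in small steps until contact.

```bash
for i in 1; do python3 -m handwheel '[{"gripper":1,"tx":-0.0006,"ty":0,"tz":0.0019,"rx":0,"ry":0,"rz":0},{"gripper":1,"tx":0,"ty":0,"tz":0,"rx":0,"ry":0,"rz":0}]'; done
python3 -c "
from mv import *
err(0);o=cur()[2];print(o['moment'])"
python3 -m handwheel '[{"gripper":1,"tx":-0.0003,"ty":0,"tz":0.001,"rx":0,"ry":0,"rz":0},{"gripper":1,"tx":0,"ty":0,"tz":0,"rx":0,"ry":0,"rz":0}]'
python3 -c "
from mv import *
err(0);o=cur()[2];print(o['moment'])"
```

```text
t: 14.35
ee_pos: [567.0, 220.3, 362.4]
orientation: [0.716, -2.592, 0.759]
ft_force: [-0.2, -0.2, -2.3]
width: 41.6
t 14.35 gear in shaft frame x,y,h [0.  0.3 1.4] tilt [ 0.03 -0.08] ang 53.59 F [-0.2 -0.2 -2.3] Fn -2.2 w 41.6 q [ 0.44  0.55  1.6  -0.46  1.48 -1.51]
[ 0.52442995 -0.22986074  0.02547889]
t: 14.6
ee_pos: [567.1, 219.9, 361.5]
orientation: [0.716, -2.593, 0.759]
ft_force: [-0.1, 0.8, -1.6]
width: 41.6
t 14.6 gear in shaft frame x,y,h [-0.1  0.2  0.5] tilt [ 0.04 -0.08] ang 53.59 F [-0.1  0.8 -1.6] Fn -1.1 w 41.6 q [ 0.44  0.55  1.6  -0.46  1.48 -1.51]
[ 0.4381209  -0.25066331 -0.035891  ]
```

```bash
python3 -m handwheel '[{"gripper":1,"tx":-0.0003,"ty":0,"tz":0.001,"rx":0,"ry":0,"rz":0},{"gripper":1,"tx":0,"ty":0,"tz":0,"rx":0,"ry":0,"rz":0}]'
python3 -c "
from mv import *
err(0);o=cur()[2];print(o['moment'])"
python3 -m handwheel '[{"gripper":1,"tx":-0.0002,"ty":0,"tz":0.0007,"rx":0,"ry":0,"rz":0},{"gripper":1,"tx":0,"ty":0,"tz":0,"rx":0,"ry":0,"rz":0}]'
python3 -c "
from mv import *
err(0);o=cur()[2];print(o['moment'])
from h import *
import pickle
d=shot('wrist');save(d,'w11');pickle.dump(d,open('w11.pkl','wb'))"
```

```text
t: 14.85
ee_pos: [567.2, 219.5, 360.8]
orientation: [0.716, -2.593, 0.759]
ft_force: [-1.1, 0.5, -0.3]
width: 41.4
t 14.85 gear in shaft frame x,y,h [-0.1  0.2 -0.4] tilt [ 0.05 -0.08] ang 53.58 F [-1.1  0.5 -0.3] Fn 0.0 w 41.4 q [ 0.44  0.55  1.6  -0.46  1.48 -1.51]
[ 0.42234074 -0.18671978 -0.06384015]
t: 15.1
ee_pos: [567.2, 219.4, 360.7]
orientation: [0.716, -2.593, 0.759]
ft_force: [-1.6, 3.3, 5.4]
width: 41.1
t 15.1 gear in shaft frame x,y,h [-0.2  0.3 -0.5] tilt [ 0.06 -0.07] ang 53.57 F [-1.6  3.3  5.4] Fn 6.4 w 41.1 q [ 0.44  0.55  1.6  -0.46  1.48 -1.51]
[ 0.30814219  0.23771517 -0.2431116 ]
```

View pics/w11.png

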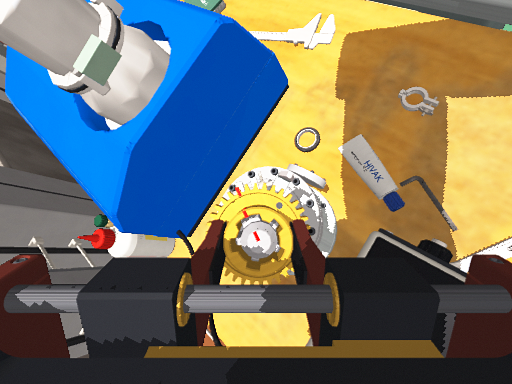

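```bash
python3 - <<'E'
from mv import *
gp,G,p,M,o=gear_now();print(inc(p,M,*goal(-0.2,53.57)))
for s in(5,8,10): print(s,[x for x in inc(*goal(0,50),*goal(0,50-s))], (goal(0,50)[1].T@(goal(0,50-s)[0]-goal(0,50)[0])).round(2))
for th in(40,20,0,-4):
  p1,M1=goal(0,th);q=iksol(p1,M1);W=wrist_c(q);print(th,q.round(2),W.round())
import pickle
from h import px2w,K,recognise
d=pickle.load(open('side0.pkl','rb'))
for u,v in((242,251),(243,250),(241,252),(244,248),(246,257),(241,256),(249,262)):
  w=px2w(d,u,v);v_=(w-seat)@E;print(u,v,w.round(),v_.round(1),np.degrees(np.arctan2(v_[1],v_[0])).round(1))
E
```

```text
(array([ 0.1,  0. , -0.3]), array([-0.09,  0.02, -0.03]))
5 [array([ 0.1, -4.2,  0. ]), array([-1.37,  0.  ,  4.81])] [ 0.12 -4.18  0.04]
8 [array([ 0.4, -6.7,  0.1]), array([-2.19,  0.01,  7.69])] [ 0.37 -6.67  0.11]
10 [array([ 0.6, -8.3,  0.2]), array([-2.74,  0.01,  9.62])] [ 0.6  -8.32  0.18]
40 [ 0.41  0.53  1.6  -0.41  1.47 -1.32] [597. 273. 463.]
20 [ 0.37  0.51  1.6  -0.34  1.44 -1.03] [602. 248. 476.]
0 [ 0.34  0.48  1.63 -0.27  1.38 -0.74] [598. 224. 488.]
-4 [ 0.33  0.47  1.63 -0.26  1.36 -0.68] [596. 219. 490.]
242 251 [492.  94. 199.] [46.   7.7 -7.2] 9.4
243 250 [493.  96. 201.] [44.9  6.4 -4.9] 8.2
241 252 [491.  92. 196.] [ 47.6   7.4 -10.9] 8.8
244 248 [492. 101. 200.] [45.   2.2 -3. ] 2.8
246 257 [460. 155.  -4.] [  71.5 -141.2 -159.4] -63.1
241 256 [493.  88. 187.] [ 45.8   7.1 -20.8] 8.9
249 262 [514.  84. 193.] [ 25.5  15.6 -18.6] 31.5
```

```bash
python3 -m handwheel '[{"gripper":1,"tx":0.0002,"ty":-0.0042,"tz":-0.0002,"rx":-1.4,"ry":0,"rz":4.8},{"gripper":1,"tx":0.0001,"ty":-0.0042,"tz":0,"rx":-1.37,"ry":0,"rz":4.81},{"gripper":1,"tx":0.0001,"ty":-0.0042,"tz":0,"rx":-1.37,"ry":0,"rz":4.81},{"gripper":1,"tx":0,"ty":0,"tz":0,"rx":0,"ry":0,"rz":0}]'
python3 -c "
from mv import *
err(0);o=cur()[2];print(o['moment']);gp,G,p,M,o=gear_now();print(inc(p,M,*goal(-0.2,38.5)))
from h import *
d=shot('wrist');save(d,'w12',(180,150,340,310),4)"
```

```text
t: 15.65
ee_pos: [572.6, 209.2, 366.1]
orientation: [0.371, -2.725, 0.73]
ft_force: [-3.5, 1.7, 6.8]
width: 41.5
t 15.65 gear in shaft frame x,y,h [ 0.4  0.5 -0.5] tilt [-0.04 -0.05] ang 38.58 F [-3.5  1.7  6.8] Fn 7.0 w 41.5 q [ 0.41  0.54  1.59 -0.4   1.47 -1.29]
[ 0.11606477  0.57349094 -0.42002481]
(array([-0.3,  0.2, -0.4]), array([-0.06, -0.05,  0.06]))
```

View pics/w12.png

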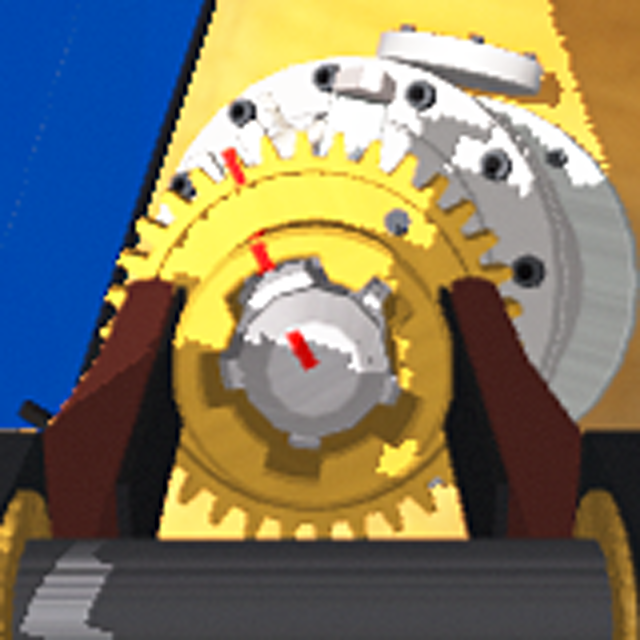

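```bash
python3 -m handwheel '[{"gripper":1,"tx":-0.0002,"ty":-0.004,"tz":-0.0003,"rx":-1.4,"ry":0,"rz":4.81},{"gripper":1,"tx":0.0001,"ty":-0.0042,"tz":0,"rx":-1.37,"ry":0,"rz":4.81},{"gripper":1,"tx":0.0001,"ty":-0.0042,"tz":0,"rx":-1.37,"ry":0,"rz":4.81},{"gripper":1,"tx":0.0001,"ty":-0.0042,"tz":0,"rx":-1.37,"ry":0,"rz":4.81},{"gripper":1,"tx":0,"ty":0,"tz":0,"rx":0,"ry":0,"rz":0}]'
python3 -c "
from mv import *
err(0);o=cur()[2];print(o['moment']);gp,G,p,M,o=gear_now();print(inc(p,M,*goal(-0.2,18.5)))"
python3 -m handwheel '[{"gripper":1,"tx":0.0001,"ty":-0.0042,"tz":0,"rx":-1.37,"ry":0,"rz":4.81},{"gripper":1,"tx":0.0001,"ty":-0.0042,"tz":0,"rx":-1.37,"ry":0,"rz":4.81},{"gripper":1,"tx":0.0001,"ty":-0.0042,"tz":0,"rx":-1.37,"ry":0,"rz":4.81},{"gripper":1,"tx":0,"ty":0,"tz":0,"rx":0,"ry":0,"rz":0}]'
python3 - <<'E'
from mv import *
err(0);gp,G,p,M,o=gear_now();print(inc(p,M,*goal(-0.2,0)))
from h import *
import pickle
for nm in('wrist','side','top'):
  d=shot(nm);pickle.dump(d,open(nm[0]+'13.pkl','wb'))
  save(d,nm[0]+'13',(150,120,350,290) if nm=='wrist' else (210,210,310,310) if nm=='side' else None,4 if nm=='wrist' else 6 if nm=='side' else 1)
E
```

```text
t: 16.32
ee_pos: [575.4, 194.5, 373.6]
orientation: [-0.112, -2.841, 0.677]
ft_force: [-4.8, -0.8, 6.4]
width: 41.4
t 16.325 gear in shaft frame x,y,h [ 0.5  0.9 -0.5] tilt [-0.09 -0.1 ] ang 18.62 F [-4.8 -0.8  6.4] Fn 5.6 w 41.4 q [ 0.37  0.52  1.6  -0.33  1.44 -1.01]
[-0.36613701  0.75641552 -0.3144061 ]
(array([-0. ,  0.5, -0.4]), array([-0.14, -0.08,  0.09]))
t: 16.82
ee_pos: [573.5, 183.3, 379.3]
orientation: [-0.487, -2.878, 0.621]
ft_force: [-5.6, -1.5, 6.5]
width: 41.2
t 16.825 gear in shaft frame x,y,h [ 0.7  1.2 -0.5] tilt [-0.1  -0.13] ang 3.64 F [-5.6 -1.5  6.5] Fn 5.4 w 41.2 q [ 0.35  0.49  1.61 -0.28  1.4  -0.79]
(array([ 0.1, -2.2, -0.3]), array([-1.15, -0.03,  3.45]))
```

View pics/w13.png

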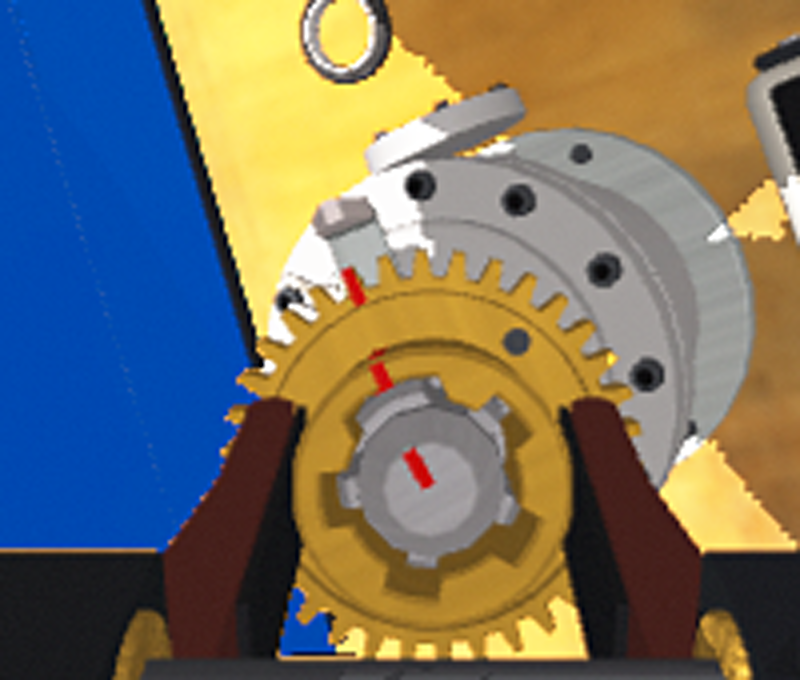

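View pics/s13.png

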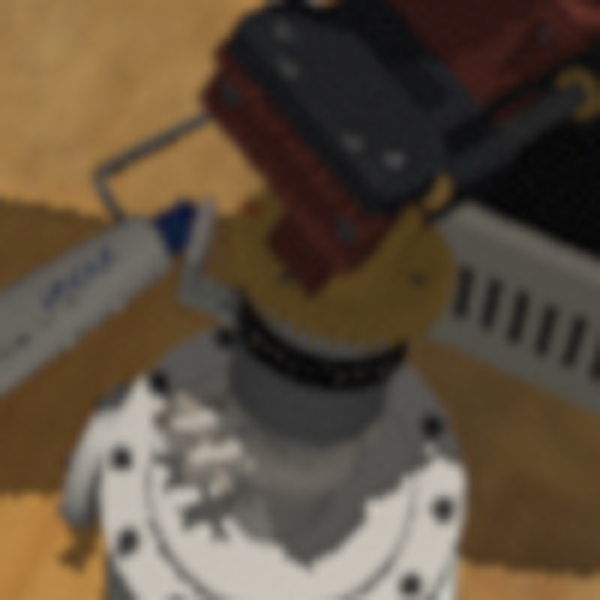

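```bash
python3 - <<'E'
from mv import *
from h import *
import pickle
d=pickle.load(open('w13.pkl','rb'));c=cloud(d)
print([(r['p'],np.array(r['xy'])*[512,384]) for r in recognise(d,'zero_pointer')] if 0 else '')
im=d['image'].astype(int)
vv,uu=np.mgrid[:384,:512]
V=(c-seat)@E
rad=np.hypot(V[...,0],V[...,1]);ang=np.degrees(np.arctan2(V[...,1],V[...,0]))
k=(rad>40)&(rad<62)&(abs(ang)<25)&(V[...,2]>-12)&(V[...,2]<12)
print(k.sum())
for h0 in range(-12,12,2):
  m=k&(V[...,2]>=h0)&(V[...,2]<h0+2)
  if m.sum()>2: print(h0,m.sum(),'rad',rad[m].min().round(1),rad[m].max().round(1),'ang',ang[m].min().round(1),ang[m].max().round(1),'px',uu[m].mean().round(),vv[m].mean().round())
red=(im[...,0]>140)&(im[...,1]<90)&(im[...,2]<90)
kk,lab,st,cen=cv2.connectedComponentsWithStats(red.astype(np.uint8))
for i in range(1,kk):
    if st[i,4]>=4 and 180<cen[i][0]<340:
        v=np.nanmean(V[lab==i],0);print(cen[i].round(1),st[i,4],v.round(1),np.degrees(np.arctan2(v[1],v[0])).round(1))
# boss & disc centre, tip centre
for lo,hi,rm in((32,35.5,23),(8,11,38),):
  m=(V[...,2]>lo)&(V[...,2]<hi)&(rad<rm);print(lo,m.sum(),cv2.minEnclosingCircle(V[m][:,:2].astype(np.float32)))
m=(V[...,2]>35.3)&(V[...,2]<38)&(rad<10);print('tip',m.sum(),cv2.minEnclosingCircle(V[m][:,:2].astype(np.float32)),V[m].mean(0))
print('tip->hist',np.histogram(V[...,2][rad<7.5],bins=range(28,42)))
s=pickle.load(open('s13.pkl','rb'));cs=cloud(s);Vs=(cs-seat)@E;rs=np.hypot(Vs[...,0],Vs[...,1]);as_=np.degrees(np.arctan2(Vs[...,1],Vs[...,0]))
for h0 in range(-12,12,2):
  m=(rs>38)&(rs<62)&(abs(as_)<30)&(Vs[...,2]>=h0)&(Vs[...,2]<h0+2)
  if m.sum()>1: print('side',h0,m.sum(),rs[m].min().round(1),rs[m].max().round(1),as_[m].min().round(1),as_[m].max().round(1),uu[m].mean().round(),vv[m].mean().round())
E
```

```text
100
-12 9 rad 44.4 48.3 ang -6.4 7.0 px 237.0 174.0
-10 11 rad 44.4 48.2 ang -5.6 6.9 px 234.0 174.0
-8 8 rad 44.4 48.3 ang -5.0 5.8 px 237.0 173.0
-6 6 rad 44.4 48.3 ang -4.3 5.2 px 234.0 173.0
-4 9 rad 44.4 48.2 ang -3.9 5.0 px 235.0 173.0
-2 7 rad 44.4 48.3 ang -3.4 4.4 px 235.0 173.0
0 10 rad 44.4 48.2 ang -2.7 3.9 px 234.0 172.0
2 8 rad 44.3 48.2 ang -2.1 3.2 px 232.0 173.0
4 20 rad 44.4 48.4 ang -1.8 2.6 px 233.0 172.0
6 12 rad 44.8 48.1 ang -1.2 2.1 px 232.0 172.0
[238.1 191.5] 31 [32.4  1.3 10.1] 2.3
[244.6 213.3] 37 [18.4  0.9 31.9] 2.9
[254.4 236.8] 38 [ 3.9  0.3 36.2] 4.9
32 2435 ((-0.0975838452577591, 0.07795928418636322), 22.912181854248047)
8 1833 ((0.367162823677063, -0.08907309919595718), 35.82450866699219)
tip 474 ((0.6450583338737488, -0.38054487109184265), 8.07103157043457) [ 0.51223696 -0.16534672 36.14747104]
tip->hist (array([  0,   0,   0,   0,   0,   0,  35, 216, 215,  40,   0,   0,   0]), array([28, 29, 30, 31, 32, 33, 34, 35, 36, 37, 38, 39, 40, 41]))
side -12 4 44.9 46.4 -1.2 10.5 243.0 252.0
side -10 3 45.9 48.8 3.9 8.1 242.0 251.0
side -8 2 45.0 47.4 0.6 6.2 243.0 250.0
side -6 2 46.1 48.0 5.2 5.3 242.0 249.0
side -2 3 44.8 46.4 -2.9 6.3 244.0 247.0
side 0 5 45.2 48.7 1.3 6.6 243.0 247.0
side 4 2 44.7 48.0 1.6 4.6 244.0 245.0
side 6 4 45.0 48.6 0.1 4.1 244.0 244.0
```

```bash
cat > ov.py <<'E'
from mv import *
from h import *
import pickle
def draw(f,ths,outs,gear_th=None,off=(0,0),crop=(205,190,305,290),s=6):
    d=pickle.load(open(f,'rb'))
    for th,out in zip(ths,outs):
        u0,v0,u1,v1=crop;im=cv2.resize(d['image'][v0:v1,u0:u1,::-1],None,fx=s,fy=s,interpolation=cv2.INTER_CUBIC)
        def pr(p):
            u,v=w2px(d,p);return int(round((u-u0+.5)*s)),int(round((v-v0+.5)*s))
        c0=seat+off[0]*E[:,0]+off[1]*E[:,1]
        for i in range(5):
            a=np.radians(th+72*i);F=E@R.from_euler('z',a).as_matrix();w=6 if i==0 else 2.5
            pts=[(15,w,23),(12.4,w,26),(12.4,-w,26),(15,-w,23)]
            cv2.polylines(im,[np.array([pr(c0+F@np.array(p)) for p in pts])],True,(0,255,0),1)
        if gear_th is not None:
          for i in range(5):
            a=np.radians(gear_th+72*i);F=E@R.from_euler('z',a).as_matrix();w=7.5 if i==0 else 4
            pts=[(12.5,w,34),(16.5,w,34),(16.5,-w,34),(12.5,-w,34)]
            cv2.polylines(im,[np.array([pr(c0+F@np.array(p)) for p in pts])],False,(255,0,255),1)
        F=E@R.from_euler('z',np.radians(th)).as_matrix();cv2.line(im,pr(c0+F@np.array([0,0,36.])),pr(c0+F@np.array([7,0,36.])),(255,255,0),1)
        cv2.imwrite('pics/'+out+'.png',im)
E
python3 -c "
from ov import *
draw('w13.pkl',[3,9],['ov13a','ov13b'],gear_th=3,off=(.4,-.1))"
```

```text
(no output)
```

View pics/ov13a.png

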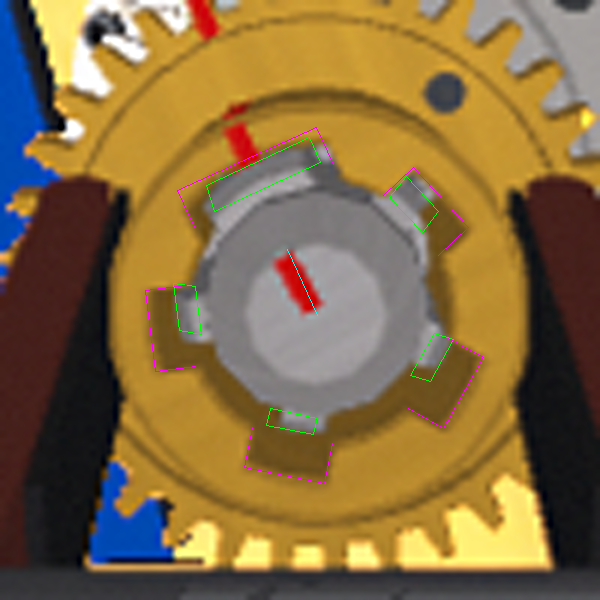

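View pics/ov13b.png

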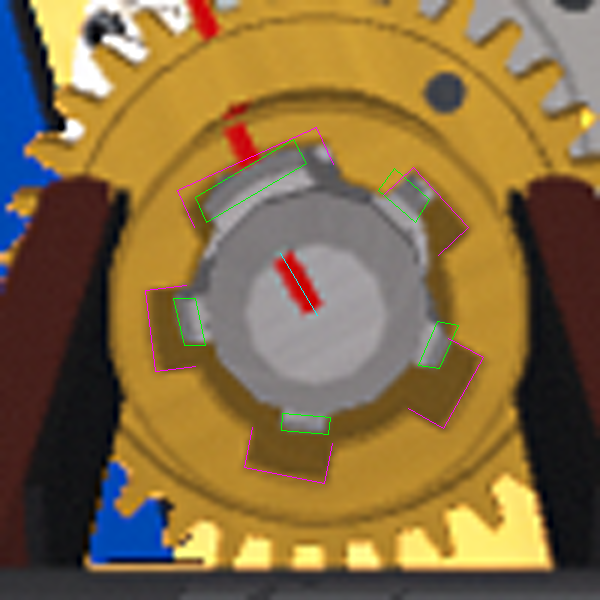

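```bash
python3 -m handwheel '[{"gripper":1,"tx":0.0001,"ty":-0.0040,"tz":-0.0002,"rx":-1.37,"ry":0,"rz":4.81},{"gripper":1,"tx":0,"ty":-0.0021,"tz":0,"rx":-0.69,"ry":0,"rz":2.4},{"gripper":1,"tx":0,"ty":0,"tz":0,"rx":0,"ry":0,"rz":0},{"gripper":1,"tx":0,"ty":0,"tz":0,"rx":0,"ry":0,"rz":0}]'
python3 -c "
from ov import *
err(0)
d=shot('wrist');pickle.dump(d,open('w14.pkl','wb'));save(d,'w14')
draw('w14.pkl',[0],['ov14a'],gear_th=-4,off=(.4,-.1))"
```

```text
t: 17.48
ee_pos: [571.4, 178.1, 381.8]
orientation: [-0.676, -2.88, 0.591]
ft_force: [-5.8, -3.5, 6.5]
width: 41.3
t 17.475 gear in shaft frame x,y,h [ 0.8  1.3 -0.5] tilt [-0.13 -0.18] ang -3.76 F [-5.8 -3.5  6.5] Fn 4.5 w 41.3 q [ 0.34  0.48  1.63 -0.27  1.37 -0.68]
```

View pics/ov14a.png

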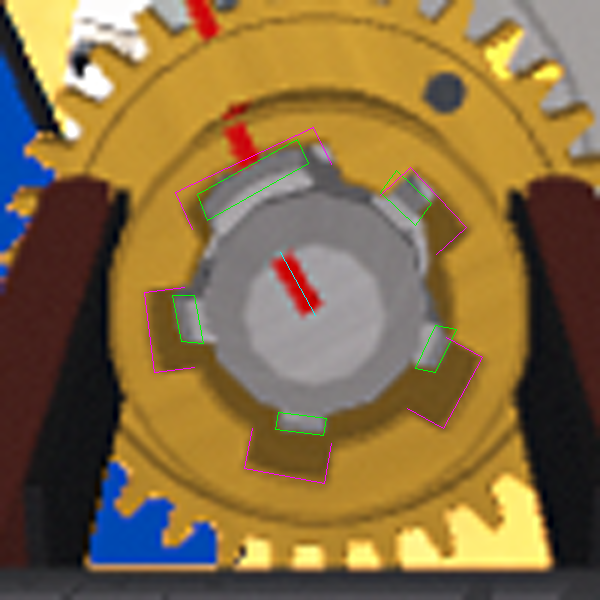

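```bash
python3 -c "
from mv import *
gp,G,p,M,o=gear_now()
p1,M1=goal(-0.3,0);p1=p1+.4*E[:,0]+.5*E[:,1];print(inc(p,M,p1,M1))"
```

```text
(array([ 0.3,  3.3, -0.2]), array([ 0.81, -0.04, -3.67]))
```

```bash
python3 -m handwheel '[{"gripper":1,"tx":0.0001,"ty":0.0017,"tz":-0.0001,"rx":0.4,"ry":0,"rz":-1.85},{"gripper":1,"tx":0.0002,"ty":0.0016,"tz":-0.0001,"rx":0.4,"ry":0,"rz":-1.8},{"gripper":1,"tx":0,"ty":0,"tz":0,"rx":0,"ry":0,"rz":0},{"gripper":1,"tx":0,"ty":0,"tz":0,"rx":0,"ry":0,"rz":0}]'
python3 -c "
from ov import *
err(0);print(cur()[2]['moment'])
d=shot('wrist');pickle.dump(d,open('w15.pkl','wb'));save(d,'w15')
draw('w15.pkl',[0],['ov15a'],gear_th=0,off=(.4,-.1))"
```

```text
t: 18.02
ee_pos: [572.8, 181.1, 380.4]
orientation: [-0.579, -2.883, 0.602]
ft_force: [-4.4, -3.4, 5.3]
width: 41.5
t 18.025 gear in shaft frame x,y,h [ 0.1  0.1 -0.5] tilt [0.02 0.03] ang -0.03 F [-4.4 -3.4  5.3] Fn 3.4 w 41.5 q [ 0.34  0.49  1.62 -0.27  1.38 -0.73]
[-0.74275333  0.72554737 -0.02673569]
```

View pics/ov15a.png

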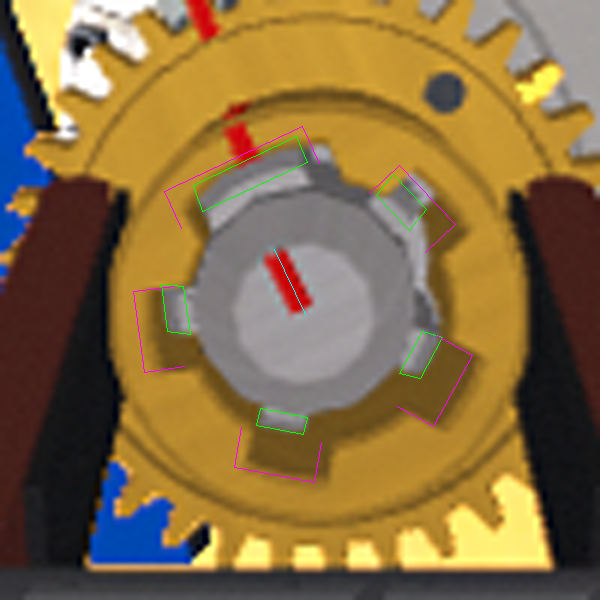

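```bash
python3 -m handwheel '[{"gripper":0.4,"tx":0,"ty":0,"tz":0,"rx":0,"ry":0,"rz":0},{"gripper":0.3,"tx":0,"ty":0,"tz":0,"rx":0,"ry":0,"rz":0},{"gripper":0.2,"tx":0,"ty":0,"tz":0,"rx":0,"ry":0,"rz":0},{"gripper":0,"tx":0,"ty":0,"tz":0,"rx":0,"ry":0,"rz":0},{"gripper":0,"tx":0,"ty":0,"tz":0,"rx":0,"ry":0,"rz":0}]'
python3 -c "
from ov import *
err(0);print(cur()[2]['moment'])
d=shot('wrist');pickle.dump(d,open('w16.pkl','wb'));save(d,'w16')
draw('w16.pkl',[0],['ov16a'],gear_th=0,off=(.4,-.1))"
```

```text
t: 18.7
ee_pos: [573.5, 182.0, 380.5]
orientation: [-0.583, -2.886, 0.596]
ft_force: [-1.1, 0.6, -0.4]
width: 85.8
t 18.7 gear in shaft frame x,y,h [-1.3 -1.1 -0. ] tilt [0.18 0.19] ang -0.19 F [-1.1  0.6 -0.4] Fn -0.0 w 85.8 q [ 0.34  0.49  1.62 -0.27  1.38 -0.73]
[ 0.15762355 -0.21959257 -0.02824843]
```

View pics/ov16a.png

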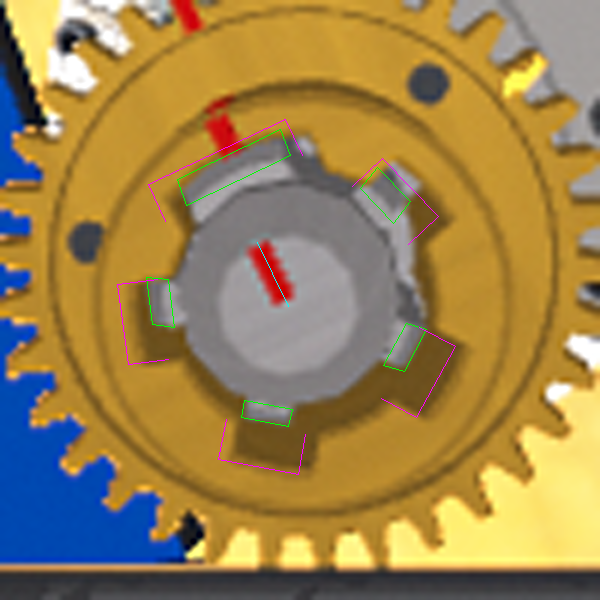

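View pics/w16.png

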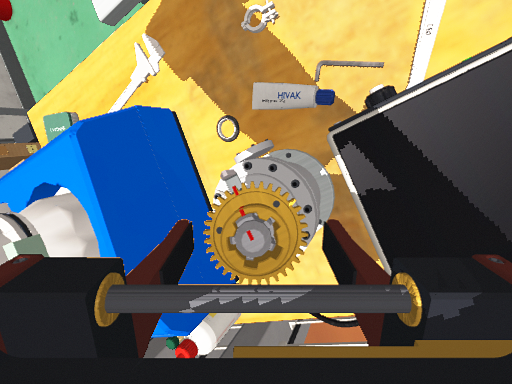

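```bash
python3 -m handwheel '[{"gripper":0,"tx":0,"ty":0,"tz":-0.015,"rx":0,"ry":0,"rz":0},{"gripper":0,"tx":0,"ty":0,"tz":-0.03,"rx":0,"ry":0,"rz":0},{"gripper":0,"tx":0,"ty":0,"tz":-0.04,"rx":0,"ry":0,"rz":0},{"gripper":0,"tx":0,"ty":0,"tz":-0.04,"rx":0,"ry":0,"rz":0},{"gripper":0,"tx":0,"ty":0,"tz":-0.02,"rx":0,"ry":0,"rz":0},{"gripper":0,"tx":0,"ty":0,"tz":0,"rx":0,"ry":0,"rz":0}]'
python3 - <<'E'
from ov import *
err(0)
d=shot('wrist');pickle.dump(d,open('w17.pkl','wb'));save(d,'w17',(180,110,340,230),5)
c=cloud(d);V=(c-seat)@E;rad=np.hypot(V[...,0],V[...,1]);im=d['image'].astype(int)
red=(im[...,0]>140)&(im[...,1]<90)&(im[...,2]<90)
kk,lab,st,cen=cv2.connectedComponentsWithStats(red.astype(np.uint8))
for i in range(1,kk):
    v=np.nanmean(V[lab==i],0)
    if st[i,4]>=3 and np.hypot(v[0],v[1])<60: print(cen[i].round(1),st[i,4],v.round(1),np.degrees(np.arctan2(v[1],v[0])).round(1))
for lo,hi,rm in((32,36,23),(7,12,38)):
  m=(V[...,2]>lo)&(V[...,2]<hi)&(rad<rm)&((rad>16)|(lo<20));print(lo,m.sum(),cv2.minEnclosingCircle(V[m][:,:2].astype(np.float32)),np.median(V[m][:,2]))
m=(rad>43)&(rad<50)&(abs(V[...,2]-6)<3)&(abs(V[...,1])<8);print('ptr',m.sum(),V[m].mean(0) if m.any() else '')
draw('w17.pkl',[0],['ov17'],gear_th=0,off=(.4,-.1),crop=(210,130,290,210),s=7)
s=shot('side');save(s,'s17')
E
```

```text
t: 19.5
ee_pos: [604.0, 233.8, 515.2]
orientation: [-0.583, -2.89, 0.594]
ft_force: [0.3, -0.0, 0.3]
width: 87.8
t 19.5 gear in shaft frame x,y,h [-37.9  16.7 141.7] tilt [0.39 0.25] ang -0.27 F [ 0.3 -0.   0.3] Fn 0.2 w 87.8 q [ 0.4   0.43  1.38 -0.25  1.67 -0.75]
[244.8 156.2] 6 [31.1 -1.7  9.4] -3.2
[248.8 164.7] 9 [17.7 -1.3 32.7] -4.2
[253.1 175.8] 9 [ 4.2 -0.3 36.4] -3.5
32 423 ((-0.22514046728610992, -1.1312757730484009), 20.990633010864258) 33.847921693584844
7 1249 ((-0.3264353275299072, -1.1172138452529907), 35.87941360473633) 8.92622529128542
ptr 12 [46.0943358   0.23027409  5.07062481]
```

View pics/w17.png

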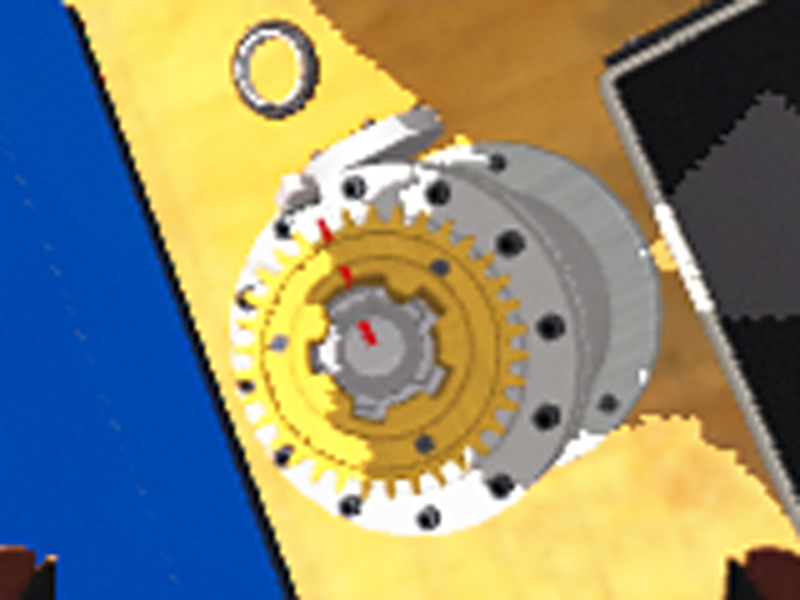

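View pics/ov17.png

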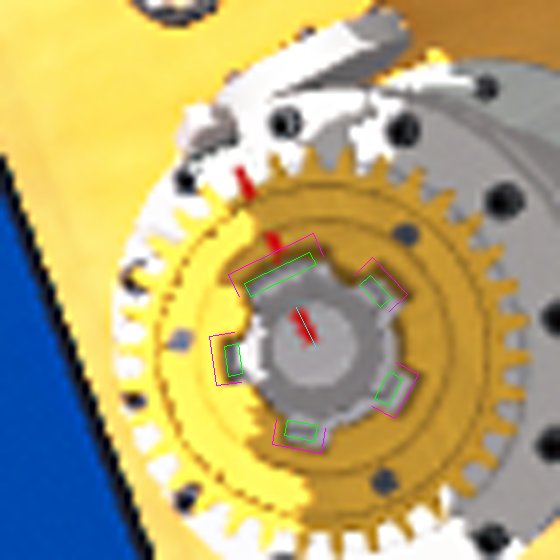

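View pics/s17.png

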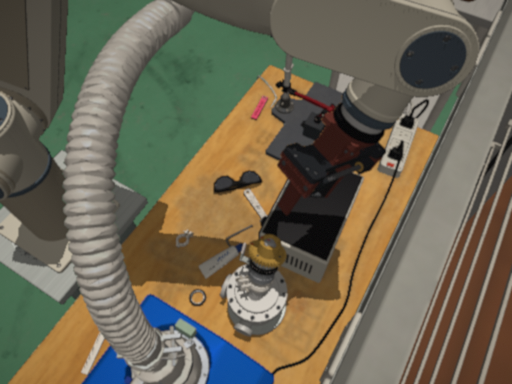

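```bash
python3 - <<'E'
from ov import *
d=pickle.load(open('w17.pkl','rb'));V=(cloud(d)-seat)@E;rad=np.hypot(V[...,0],V[...,1])
m=(V[...,2]>35.2)&(V[...,2]<38)&(rad<10);print('tip',m.sum(),cv2.minEnclosingCircle(V[m][:,:2].astype(np.float32)),V[m].mean(0))
draw('w17.pkl',[-3,0,3],['a','b','c'],gear_th=-1,off=(0.1,-.9),crop=(225,145,275,205),s=8)
cv2.imwrite('pics/ov18.png',np.hstack([cv2.resize(cv2.imread(f'pics/{k}.png'),None,fx=.66,fy=.66) for k in'abc']))
E
```

```text
tip 126 ((0.6657706499099731, 0.24820050597190857), 7.8943562507629395) [ 0.77150763  0.38257149 36.18755807]
```

View pics/ov18.png

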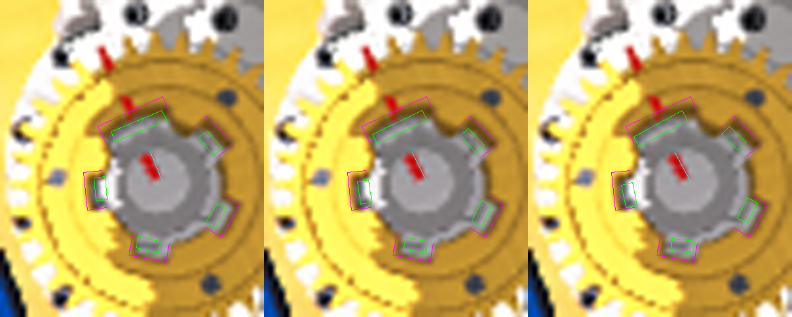

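```bash
python3 -c "
from workcell import ctrl
print(ctrl.close_job())"
```

```text
the job is handed in; nothing more can be done
None
```

The brass gear is on the splined shaft, boss outwards and fully home. I turned the shaft so the red mark stands at the white pointer, released the gear, backed the hand off, and handed the job in at about 20 s.

- **Gripping and fitting:** I gripped the boss with the tool leaning about 16° outward, so the forearm stayed clear of the bellows. The wide groove found the master spline without force, and the first contact was at the shoulder, at about 6 N.
- **Turning:** I turned the gear about 57° to bring the shaft round, then backed the gear about 4° within its play so its own marks line up too.
- **Seating check:** after letting go, the camera put the disc top about 9 mm and the boss end 33.8 mm above the shoulder, against 10 and 34 mm expected for a seated gear.
- **Angle check:** the shaft reads 0 ± 1–2°, the gear marks about −1°, and the pointer about 0.3°.
- **Disagreement:** readings from the short red line on the shaft tip scattered by up to 10°, so I relied on fitting the spline outline in the image instead. The last picture was too coarse to settle the angle to better than 2–3°. The sharper one, taken just after release but before backing off, fitted 0.
- **Not checked:** the steel gear and the loose items looked undisturbed, but I did not re-measure them. The robot reports no contact force on the forearm, so its clearance from the bellows is only my estimate, 15–20 mm at the tightest point.

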